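Turn the rocking praline stand so it straddles the light bar

TASK

The praline stand rocks because two of its feet are up on the light bar. Turn it on its feet, without picking it up, until it straddles the middle of the bar squarely, two feet on the counter on each side, standing level and steady with its card facing straight out to the customers, away from you; then let go. Do not tip the pralines off, knock the glass shelf above or disturb the other goods.

Things in the scene. Friction and masses are not known exactly. Their poses are not given: they have to be found in the camera images.
- stand: Loose footed stand, 0.6 kg: dark 130 x 130 mm praline tray (underside 60, rim top 78 mm up) on four 8 mm brass legs with 14 mm rubber ball feet at x, y = +-45 mm. Origin: midway between the feet, level with their undersides (z = 0 when standing level). z up through the knob, x towards the card. At the start it leans about 7 degrees, two opposite feet on the light bar, card 36-54 deg anticlockwise of display x.
- knob (a point): middle of the stand's pale wooden knob, an upright cylinder 34 mm in diameter, 30 mm high, on the stand's axis 137 mm above the undersides of its feet, on a brass post 10 mm in diameter. It can be pinched from any side and used to turn the stand.
- card (a point): middle of the turquoise card, upright, 70 mm wide, 45 mm high, 5 mm thick, fixed on the +x edge of the stand's tray, 62.5 mm from the stand's axis; its top edge is 122 mm above the undersides of the feet
- display: Fixed light bar and glass shelf over it. Light bar: black strip with a pale glowing line, 28 mm wide (x), 260 mm long (y), 8 mm high, fixed to the counter. Origin: middle of the bar, at counter height. x points across the bar, straight out to the customers (away from the robot); y along the bar; z up.
- shelf_edge (a point): middle of the brass front edge (nearest the robot) of the fixed glass shelf, 25 mm beyond the bar's centre line, underside 260 mm, top 272 mm above the counter; the shelf is 500 mm wide, 105 mm deep, on 16 mm steel posts at display x 115, y +-235 mm. No room for a gripper upright over the knob: lean the tool back towards the robot, 25 to 45 degrees from vertical.
- gift_a: bystander, leave alone: turquoise gift box with cream ribbon, 65 x 65 x 45 high mm; origin at the centre of its underside
- gift_b: bystander, leave alone: red gift box with cream ribbon, 60 x 80 x 35 high mm; origin at the centre of its underside
- tablet_box: bystander, leave alone: flat orange box with dark ribbon, 90 x 55 x 18 high mm; origin at the centre of its underside
- jar: bystander, leave alone: amber glass jar with brass cap, 56 diameter, 85 high mm; origin at the centre of its underside
- tin: bystander, leave alone: tin with turquoise band, 60 diameter, 70 high mm; origin at the centre of its underside
- truffle_tray: bystander, leave alone: black tray of truffles, 75 x 100 x 30 high mm; origin at the centre of its underside
- dish: bystander, leave alone: white ceramic dish, 90 diameter, 30 high mm; origin at the centre of its underside
Not all that is in view belongs to the job. Leave any pink or red look-alike of the stand alone.

How it is judged:
By the outcome, as a careful person would: the job done as asked, in the order asked, and still so for the second after the job is handed in, with the robot touching nothing.
It also fails if it takes over 43 s, if anything falls off the work surface, if the arm or the gripper's body presses on something with over 40 N, if the wrist force passes 120 N, or if a joint passes its speed limit or range.

ROBOT

A 6-joint arm with a two-finger parallel gripper is mounted at the origin on the work surface. World frame = base frame: x ahead of the robot, y to its left, z up, the work surface at z = 0. Lengths are in mm, angles in rad, forces in N, time in s.
With the tool pointing down it reaches from about 300 to 775 mm from the base axis. Payload 14.6 kg.
Tool frame: the origin (TCP) lies at the very end of the fingers, on their centre line; the grasp point (between the pads) lies manip.grasp_offset behind it (manip.grasp_offset is the distance from the TCP to the grasp point, in mm); z points along the fingers, y is the direction in which the jaws open and shut (so a half turn about z gives the same grasp; the last joint's range is limited). The gripper opens to 94 mm and grips with 3 to 60 N. Pads are 16 mm wide; open, the fingers measure 119 mm over their backs; the gripper's body (75 mm by 177 mm) begins 78 mm behind the grasp point.
Start: joints at [-1.274, 0.3, 1.521, -0, 1.321, -0.067], TCP at [195.698, -513.996, 205.446] pointing down, gripper open.
Joint ranges: [-3.03, 3.03], [-0.79, 2.21], [0.23, 2.52], [-1.04, 4.18], [0, 3.07], [-2.55, 2.55]. Speed limits (rad/s): [2.22, 2.22, 2.57, 3.14, 3.14, 3.14].

INTERFACE

Orientations are given as [roll, pitch, yaw] about the fixed x, y, z axes, in that order (R = Rz(yaw) Ry(pitch) Rx(roll)).
In Python, from cell import manip gives the robot as it stands.
- The arm moves only by the tool send_rows, never from a script. Its argument "commands" is a list of rows, each a list of 2 entries, a list of its own where there are three numbers: the shift along the tool's x, y, z in m, then the turn about the tool's z in rad. A call has exactly 8 rows; each row is the pose to reach, as a shift and turn from the pose commanded when the call began, along the tool's axes at that moment; what a row does not reach only later rows make up. A row lasts 1/12 s, in which the tool goes at most 41.7 mm and 7.16 degrees, less where a joint would pass 70% of its speed; a pose out of reach is approached as far as the arm can. A call with a gripper value outside its range is refused whole. "hand" is the closure, from -1 (fully open) to 1 (shut), so that 0 is half open, set as the call begins (left out, the last holds). The fingers move at their own pace and stop on an object; "force" is the grip in N (left out, the last holds). Time passes only in rows, so rows that repeat a pose let the fingers close, or fill a call up. It gives the time, the measured TCP pose, the force and the opening at its end, in the units of the state.
- manip.read_state(): the state, without advancing time (a new reading comes with each control period).
- manip.camera(name): name is "side" or "top" or "wrist"; returns the picture (400x640x3 uint8, red, green, blue); there is no depth.
- manip.camera_model(name): a dict with "K" (3x3 intrinsics, pixels), "eye" and "attitude" of the camera in the world; the wrist camera has in their place "mount" (4x4, takes a point from camera to tool coordinates, whose origin is the TCP and whose axes are the flange's). Camera axes: x right, y down, z forward; pixel columns grow to the right and rows downward; lengths in mm; the calibration is good to about 2 mm. A picture is of the moment at which its call begins: read the wrist's pose just before it. camera_model takes no time and is no camera call.
- manip.sign_off(): hands the job in, once; it reports no verdict.
The state is a dict: "clock": time; "joints": joint angles; "qd": joint speeds; "effort": joint torques, N m; "eef_pos": TCP position; "eef_rot": TCP orientation; "wrist_force": force on the tool from outside, world axes, zero at the start; "moment": the same for the moment, N m; "finger_gap": finger opening in mm.
Only numpy, scipy, OpenCV 4.12 (cv2) and the standard library are available. Lean on these libraries where they do the work, as an engineer would, in place of code of your own. Each camera call takes 0.05 s, during which the arm holds its last target.

## Working session

There is one attempt and no reset: what is moved stays moved. The work goes in short steps, Python scripts to look and compute and a tool call to move; the robot and the scene stay as the last step left them, time stands still between calls to the robot, and variables do not carry over. Pictures are saved under pics/ and viewed, and the job is handed in when it is done.

Besides the shell and the picture viewer there is one more tool, called after "Request:" as name(argument=value, ...) on one line, values as JSON. send_rows: Moves the arm, as the interface text tells. Its arguments: {"type":"object","properties":{"commands":{"type":"array","items":{"type":"array"}},"hand":{"type":"number"},"force":{"type":"number"}},"required":["commands"]}

```bash
ls; mkdir -p pics
python3 - <<'E'
from cell import manip
import cv2
s=manip.read_state();print(s, manip.grasp_offset)
for n in ["side","top","wrist"]:
    print(n,manip.camera_model(n))
    cv2.imwrite(f"pics/{n}0.png",manip.camera(n)[:,:,::-1])
E
```

```text
pics
{'clock': 0.0, 'joints': array([-1.27360351e+00,  3.00491378e-01,  1.52162734e+00,  9.58655664e-06,
        1.32070944e+00, -6.65954598e-02]), 'qd': array([ 1.24640455e-03, -3.32892763e-06,  5.72625362e-04,  3.41966626e-04,
        3.46474878e-04,  7.02536127e-04]), 'effort': array([-2.12355910e-03, -5.31805193e+01, -3.52731550e+01,  7.07652443e-02,
        2.43665732e-02, -8.76095442e-05]), 'eef_pos': array([ 195.61762735, -513.73140136,  204.85564808]), 'eef_rot': array([-3.14036051e+00, -9.14826667e-05,  3.63785844e-01]), 'wrist_force': array([ 0.51928219,  0.42998932, -0.12915733]), 'moment': array([-0.02599366,  0.0370313 ,  0.00612398]), 'finger_gap': 93.87381395120066} 18.8
side {'K': array([[444.6038672 ,   0.        , 323.68389928],
       [  0.        , 444.6038672 , 200.10115868],
       [  0.        ,   0.        ,   1.        ]]), 'eye': array([-94.90298838, 643.95825638, 920.07715193]), 'attitude': array([-2.28975756,  0.01364683, -2.36677854])}
top {'K': array([[374.84242528,   0.        , 319.22917621],
       [  0.        , 374.84242528, 198.4467018 ],
       [  0.        ,   0.        ,   1.        ]]), 'eye': array([ 417.00904134,   21.74694857, 1075.22742269]), 'attitude': array([-3.02889534,  0.01508265, -1.57126217])}
wrist {'K': array([[333.5784827 ,   0.        , 317.97481244],
       [  0.        , 333.5784827 , 199.87170722],
       [  0.        ,   0.        ,   1.        ]]), 'mount': array([[ 8.62619082e-04, -9.71789151e-01, -2.35849743e-01,
         6.93471716e+01],
       [ 9.99999130e-01,  6.03019561e-04,  1.17282496e-03,
        -9.55732179e-02],
       [-9.97516563e-04, -2.35850549e-01,  9.71788827e-01,
        -1.80602457e+02],
       [ 0.00000000e+00,  0.00000000e+00,  0.00000000e+00,
         1.00000000e+00]])}
```

View pics/side0.png

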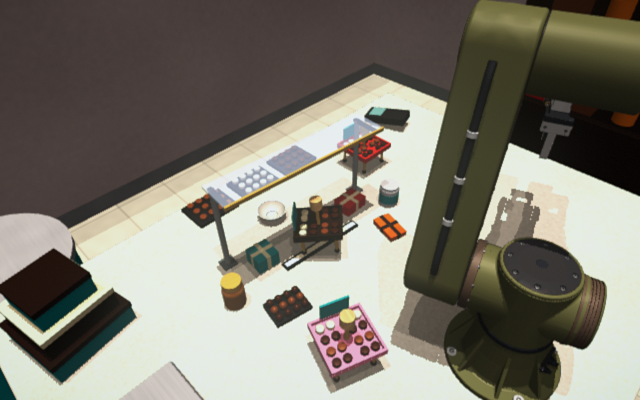

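View pics/top0.png

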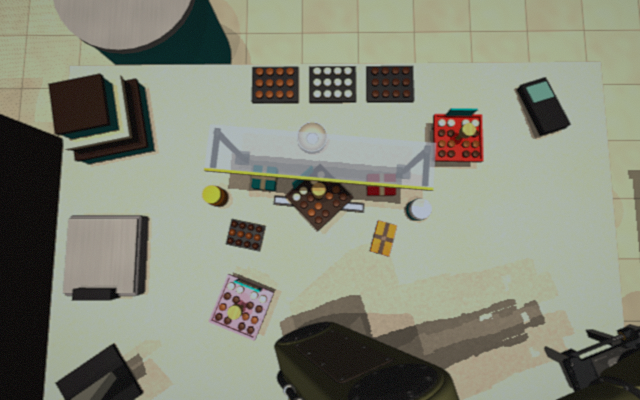

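View pics/wrist0.png

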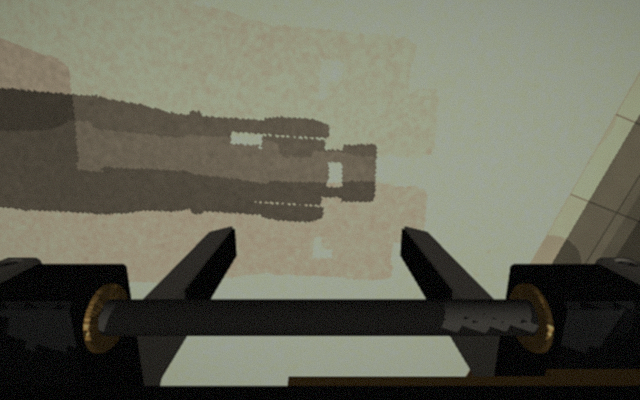

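```bash
cat > h.py <<'E'
from cell import manip
import numpy as np, cv2
from scipy.spatial.transform import Rotation as R
def cam(n,st=None):
    m=manip.camera_model(n);K=m["K"]
    if n=="wrist":
        Rt=R.from_euler("xyz",st["eef_rot"]).as_matrix();M=m["mount"]
        return K,Rt@M[:3,:3],Rt@M[:3,3]+st["eef_pos"]
    return K,R.from_euler("xyz",m["attitude"]).as_matrix(),np.array(m["eye"])
def ray(n,u,v,z,st=None):
    K,Rm,e=cam(n,st);d=Rm@np.linalg.solve(K,[u,v,1.]);return e+d*(z-e[2])/d[2]
def proj(n,P,st=None):
    K,Rm,e=cam(n,st);P=np.atleast_2d(P);c=(P-e)@Rm;q=c@K.T;return q[:,:2]/q[:,2:]
def crop(n,name,x0,y0,x1,y1,s,im=None):
    im=manip.camera(n) if im is None else im
    c=cv2.resize(im[y0:y1,x0:x1],None,fx=s,fy=s,interpolation=cv2.INTER_CUBIC)
    cv2.imwrite("pics/"+name,c[:,:,::-1])
E
python3 - <<'E'
from h import *
a=cv2.imread("pics/top0.png")[:,:,::-1];crop("",'tc.png',190,120,450,270,3,a)
a=cv2.imread("pics/side0.png")[:,:,::-1];crop("",'sc.png',200,120,420,300,3.6,a)
print(ray("top",278,201,8),ray("top",363,208,8))
E
```

```text
[530.7025219  156.05948416   8.        ] [510.12105521 -87.06273561   8.        ]
```

View pics/tc.png

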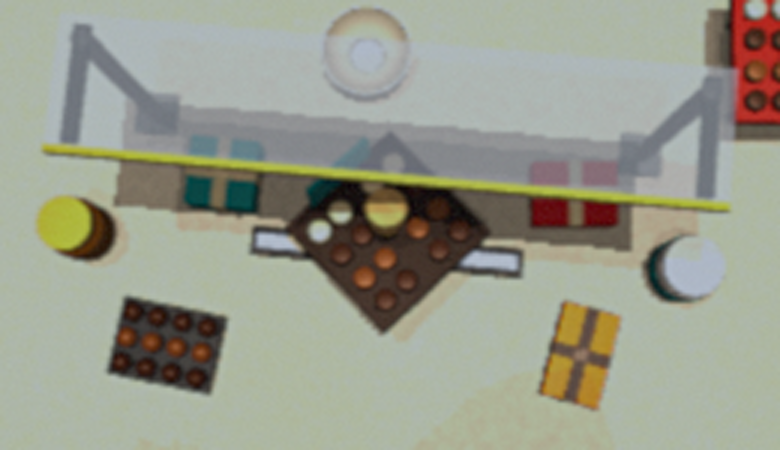

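View pics/sc.png

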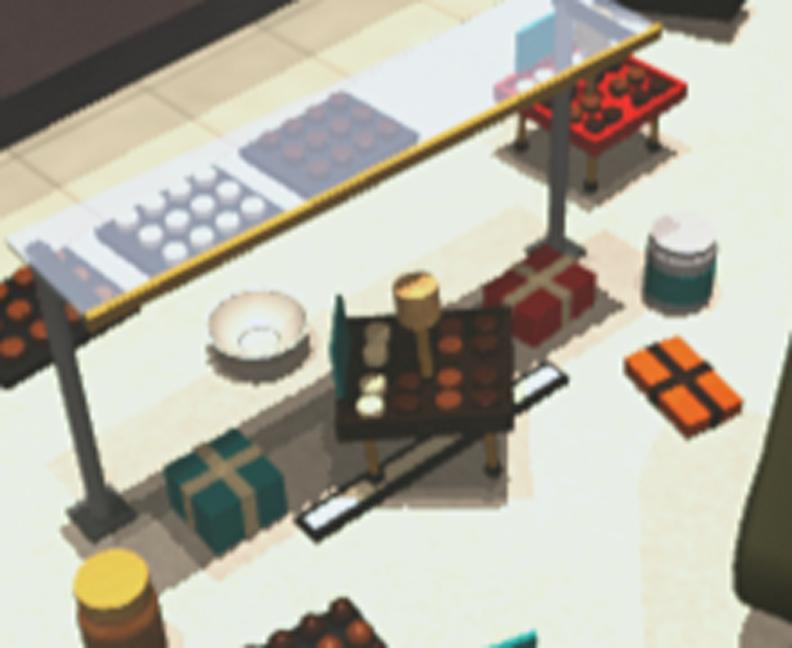

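```bash
cat > fit.py <<'E'
from h import *
from scipy.optimize import least_squares
# display
def T(u,v): return (190+u/3,120+v/3)
def S(u,v): return (200+u/3.6,120+v/3.6)
def fitD():
    L=[ray("top",*T(*p),8)[:2] for p in [(253,228),(252,252),(522,252),(521,276)]]
    a=(L[0]+L[1])/2;b=(L[2]+L[3])/2
    print("bar len",np.linalg.norm(a-b),"w",np.linalg.norm(L[0]-L[1]))
    L2=[ray("side",*S(*p),8)[:2] for p in [(297,518),(315,540),(550,364),(567,378)]]
    a2=(L2[0]+L2[1])/2;b2=(L2[2]+L2[3])/2
    print("side: c",(a2+b2)/2,np.linalg.norm(a2-b2),np.degrees(np.arctan2(*(a2-b2)[::-1]))-90)
    d=a-b;yaw=np.arctan2(d[1],d[0])-np.pi/2
    return (a+b)/2,yaw
c,yaw=fitD();print("bar",c,np.degrees(yaw))
e=[ray("top",*T(*p),272) for p in [(43,149),(730,208)]]
print("edge",e,np.linalg.norm(e[0]-e[1]),"mid",(e[0]+e[1])/2, np.degrees(np.arctan2(*(e[0]-e[1])[[1,0]]))-90, "pred", c+25*np.array([np.cos(yaw),np.sin(yaw)]))
obs=[("top",T(383,333),(-65,65,78)),("top",T(287,229),(65,65,78)),("top",T(491,231),(-65,-65,78)),("top",T(386,201),(0,0,152)),
("side",S(417,283),(0,0,152)),("side",S(374,470),(45,45,7)),("side",S(491,467),(-45,45,7)),("side",S(513,420),(-65,65,60)),("side",S(338,438),(65,65,60)),("side",S(512,310),(-65,-65,78))]
def res(p):
    Rm=R.from_rotvec(p[3:]).as_matrix()
    return np.concatenate([proj(n,Rm@np.array(q)+p[:3])[0]-np.array(px) for n,px,q in obs])
p0=np.r_[c,8,0,0,yaw+.78]
s=least_squares(res,p0,loss="soft_l1")
print(s.x[:3],np.round(res(s.x).reshape(-1,2),1))
Rm=R.from_rotvec(s.x[3:]);D=R.from_euler("z",yaw)
rel=D.inv()*Rm
print("rel zyx deg",rel.as_euler("ZYX",degrees=True),"axis z in D",rel.apply([0,0,1]))
dd=D.inv().apply(s.x[:3]-np.r_[c,0]);print("origin in D",dd)
for f in [(45,45),(45,-45),(-45,45),(-45,-45)]: print(f,rel.apply([*f,0])+dd)
print("knob",Rm.apply([0,0,137])+s.x[:3], rel.apply([0,0,137])+dd)
E
python3 fit.py
```

```text
bar len 257.62298497859354 w 23.099955650510896
side: c [516.67012547  44.72685106] 255.62361676079374 -5.4727724741353825
bar [521.87770316  38.83827128] -5.23246296589112
edge [array([571.79035583, 284.97361502, 272.        ]), array([ 527.14197214, -211.85337368,  272.        ])] 498.8291640055778 mid [549.46616398  36.56012067 272.        ] -5.135209099154281 pred [546.77352535  36.5583508 ]
[522.874588    40.43818961   6.21659904] [[ 0.3 -0.8]
 [-1.2 -1.2]
 [-0.3  0.3]
 [ 1.   1. ]
 [-0.5 -1.4]
 [ 0.3  1.2]
 [ 0.6  0.1]
 [ 0.5  1.9]
 [-0.2 -0. ]
 [-0.3 -1.1]]
rel zyx deg [49.00010211  5.10630967  7.9723608 ] axis z in D [ 0.16250229 -0.02446912  0.98640472]
origin in D [0.84682325 1.68416402 6.21659904]
(45, 45) [-3.01705242 65.16786608  8.42794201]
(45, -45) [63.52155605  5.85485751 -4.00510257]
(-45, 45) [-61.82790956  -2.48652948  16.43830066]
(-45, -45) [  4.71069892 -61.79953804   4.00525607]
knob [544.73891438  35.06959126 141.35404531] [ 23.10963762  -1.66810575 141.35404531]
```

Request:
send_rows(commands=[[[0, 0.04, 0], 0], [[0, 0.08, 0], 0], [[0, 0.12, 0], 0], [[0, 0.16, 0], 0], [[0, 0.2, 0], 0], [[0, 0.24, 0], 0], [[0, 0.28, 0], 0], [[0, 0.32, 0], 0]])

```text
clock: 0.82
eef_pos: [288.9, -759.4, 205.2]
eef_rot: [3.14, -0.0, 0.364]
wrist_force: [-0.2, 0.3, 0.2]
finger_gap: 93.8
```

Request:
send_rows(commands=[[[0, 0.04, 0], 0], [[0, 0.08, 0], 0], [[0, 0.12, 0], 0], [[0, 0.12, 0], 0], [[0, 0.12, 0], 0], [[0, 0.12, 0], 0], [[0, 0.12, 0], 0], [[0, 0.12, 0], 0]])

```text
clock: 1.48
eef_pos: [298.7, -785.3, 183.0]
eef_rot: [3.107, 0.0, 0.364]
wrist_force: [0.4, 0.2, -1.1]
finger_gap: 94.0
```

Run:
```python
from h import *
s=manip.read_state();print(s["clock"],s["joints"],s["eef_pos"],s["eef_rot"])
```

```text
1.4833 [-1.25129819e+00  1.13037278e+00  2.34571422e-01  1.38272807e-03
  1.74242502e+00 -4.40648157e-02] [ 298.74237686 -785.30086895  183.00290869] [3.10734264e+00 1.55053333e-04 3.63819764e-01]
```

Request:
send_rows(commands=[[[0, -0.04, 0], 0], [[0, -0.08, 0], 0], [[0, -0.1, 0], 0], [[0, -0.1, 0], 0], [[0, -0.1, 0], 0], [[0, -0.1, 0], 0], [[0, -0.1, 0], 0], [[0, -0.1, 0], 0]])

```text
clock: 2.15
eef_pos: [263.4, -692.6, 179.2]
eef_rot: [3.108, 0.0, 0.364]
wrist_force: [-0.3, -0.6, 0.2]
finger_gap: 93.9
```

Run:
```python
from h import *
s=manip.read_state();print(s["clock"],s["joints"],s["eef_pos"],s["eef_rot"])
```

```text
2.15 [-1.25735984  0.74981817  0.9132865   0.0015717   1.44470686 -0.05050345] [ 263.40063515 -692.58915012  179.17950097] [3.10777573e+00 1.41989621e-04 3.63766230e-01]
```

```bash
cat >> h.py <<'E'
C=np.array([522.5,40.]);YAW=np.radians(-5.2)
def rel(target,st=None):
    """world target mm -> tool shift m"""
    st=st or manip.read_state();Rt=R.from_euler("xyz",st["eef_rot"]).as_matrix()
    return np.round(Rt.T@(np.array(target)-st["eef_pos"])/1000,4)
def D2W(p): 
    c,s=np.cos(YAW),np.sin(YAW);return np.r_[C+[c*p[0]-s*p[1],s*p[0]+c*p[1]],p[2]]
def W2D(p):
    c,s=np.cos(YAW),np.sin(YAW);d=np.array(p[:2])-C;return np.r_[c*d[0]+s*d[1],-s*d[0]+c*d[1],p[2]]
def st():
    s=manip.read_state();Rt=R.from_euler("xyz",s["eef_rot"]).as_matrix();D=R.from_euler("z",YAW).as_matrix()
    print("t",round(s["clock"],2),"tcp",np.round(s["eef_pos"],1),"D",np.round(W2D(s["eef_pos"]),1),"gap",round(s["finger_gap"],1),"F",np.round(s["wrist_force"],1))
    A=D.T@Rt;print("tool x,y,z in D (cols)\n",np.round(A,3)," lean deg x,y:",np.round(np.degrees(np.arctan2(A[:2,2],-A[2,2])),1),"q",np.round(s["joints"],2))
    return s,Rt
E
python3 - <<'E'
from h import *
s,Rt=st()
print(rel([720,-13,420]))
E
```

```text
t 2.15 tcp [ 263.4 -692.6  179.2] D [-191.6 -753.1  179.2] gap 93.9 F [-0.3 -0.6  0.2]
tool x,y,z in D (cols)
 [[ 0.898  0.439  0.015]
 [ 0.439 -0.898 -0.03 ]
 [-0.     0.034 -0.999]]  lean deg x,y: [ 0.8 -1.7] q [-1.26  0.75  0.91  0.    1.44 -0.05]
[ 0.6685 -0.4642 -0.2568]
```

Request:
send_rows(commands=[[[0.028, -0.019, -0.018], -0.112], [[0.056, -0.038, -0.036], -0.224], [[0.084, -0.058, -0.054], -0.336], [[0.112, -0.077, -0.072], -0.448], [[0.14, -0.097, -0.09], -0.56], [[0.168, -0.116, -0.108], -0.672], [[0.196, -0.136, -0.126], -0.784], [[0.224, -0.155, -0.144], -0.896]])

```text
clock: 2.82
eef_pos: [417.0, -462.2, 318.2]
eef_rot: [3.121, 0.025, 1.265]
wrist_force: [-1.0, 0.2, -0.5]
finger_gap: 94.1
```

Run:
```python
from h import *
s,Rt=st()
print(rel([720,-13,420]))
```

```text
t 2.82 tcp [ 417.  -462.2  318.2] D [ -59.5 -509.7  318.2] gap 94.1 F [-1.   0.2 -0.5]
tool x,y,z in D (cols)
 [[ 0.213  0.977  0.014]
 [ 0.977 -0.213 -0.029]
 [-0.025  0.02  -0.999]]  lean deg x,y: [ 0.8 -1.7] q [-0.89  0.4   1.13 -0.01  1.58 -0.59]
[ 0.5168  0.156  -0.1117]
```

Request:
send_rows(commands=[[[0.037, 0.011, -0.009], -0.112], [[0.074, 0.022, -0.018], -0.224], [[0.111, 0.033, -0.027], -0.336], [[0.148, 0.044, -0.036], -0.448], [[0.185, 0.055, -0.045], -0.56], [[0.222, 0.066, -0.054], -0.672], [[0.259, 0.077, -0.063], -0.784], [[0.296, 0.088, -0.072], -0.896]])

```text
clock: 3.48
eef_pos: [591.0, -204.6, 384.2]
eef_rot: [-3.135, 0.031, 2.161]
wrist_force: [1.2, 0.2, 0.1]
finger_gap: 94.3
```

Run:
```python
from h import *
s,Rt=st()
print(rel([790,-14,420]))
```

```text
t 3.48 tcp [ 591.  -204.6  384.2] D [  90.4 -237.4  384.2] gap 94.3 F [1.2 0.2 0.1]
tool x,y,z in D (cols)
 [[-0.63   0.777  0.015]
 [ 0.776  0.63  -0.029]
 [-0.031 -0.006 -0.999]]  lean deg x,y: [ 0.8 -1.6] q [-0.38  0.42  0.96 -0.02  1.74 -0.98]
[ 0.0463  0.2712 -0.039 ]
```

Request:
send_rows(commands=[[[0.006, 0.036, -0.005], -0.112], [[0.012, 0.072, -0.01], -0.224], [[0.018, 0.108, -0.015], -0.336], [[0.024, 0.144, -0.02], -0.448], [[0.03, 0.18, -0.025], -0.56], [[0.036, 0.216, -0.03], -0.672], [[0.042, 0.252, -0.035], -0.784], [[0.046, 0.275, -0.039], -0.896]])

```text
clock: 4.15
eef_pos: [750.5, -16.1, 387.8]
eef_rot: [-3.115, 0.027, 3.061]
wrist_force: [-0.0, -0.3, 0.9]
finger_gap: 94.0
```

Run:
```python
from h import *
s,Rt=st()
print(rel([s["eef_pos"][0]+350,-20,s["eef_pos"][2]]))
```

```text
t 4.15 tcp [750.5 -16.1 387.8] D [232.1 -35.2 387.8] gap 94.0 F [-0.  -0.3  0.9]
tool x,y,z in D (cols)
 [[-1.    -0.009  0.028]
 [-0.01   1.    -0.027]
 [-0.027 -0.027 -0.999]]  lean deg x,y: [ 1.6 -1.5] q [-0.06  0.87  0.24 -0.03  2.01 -1.56]
[-0.3491  0.0245  0.0089]
```

Request:
send_rows(commands=[[[-0.35, 0, 0], 0], [[-0.35, 0, 0], 0], [[-0.35, 0, 0], 0], [[-0.35, 0, 0], 0], [[-0.35, 0, 0], 0], [[-0.35, 0, 0], 0], [[-0.35, 0, 0], 0], [[-0.35, 0, 0], 0]])

```text
clock: 4.82
eef_pos: [800.0, -34.8, 312.2]
eef_rot: [-3.116, 0.065, 3.053]
wrist_force: [-0.3, -0.2, 0.2]
finger_gap: 93.8
```

Run:
```python
from h import *
s,Rt=st()
```

```text
t 4.82 tcp [800.  -34.8 312.2] D [283.1 -49.4 312.2] gap 93.8 F [-0.3 -0.2  0.2]
tool x,y,z in D (cols)
 [[-0.998 -0.     0.065]
 [-0.002  1.    -0.026]
 [-0.065 -0.026 -0.998]]  lean deg x,y: [ 3.7 -1.5] q [-0.08  0.97  0.23 -0.03  1.87 -1.57]
```

Request:
send_rows(commands=[[[-0.3, 0.01, -0.2], 0], [[-0.3, 0.01, -0.2], 0], [[-0.3, 0.01, -0.2], 0], [[-0.3, 0.01, -0.2], 0], [[-0.3, 0.01, -0.2], 0], [[-0.3, 0.01, -0.2], 0], [[-0.3, 0.01, -0.2], 0], [[-0.3, 0.01, -0.2], 0]])

```text
clock: 5.48
eef_pos: [787.9, -34.5, 352.0]
eef_rot: [-3.117, 0.091, 3.054]
wrist_force: [0.3, -0.3, -0.4]
finger_gap: 94.3
```

Run:
```python
from h import *
s,Rt=st()
```

```text
t 5.48 tcp [787.9 -34.5 352. ] D [271.  -50.1 352. ] gap 94.3 F [ 0.3 -0.3 -0.4]
tool x,y,z in D (cols)
 [[-0.996 -0.001  0.091]
 [-0.003  1.    -0.024]
 [-0.091 -0.025 -0.996]]  lean deg x,y: [ 5.2 -1.4] q [-0.08  0.92  0.24 -0.03  1.89 -1.57]
```

Request:
send_rows(commands=[[[-0.8, 0.02, -0.2], 0], [[-0.8, 0.02, -0.2], 0], [[-0.8, 0.02, -0.2], 0], [[-0.8, 0.02, -0.2], 0], [[-0.8, 0.02, -0.2], 0], [[-0.8, 0.02, -0.2], 0], [[-0.8, 0.02, -0.2], 0], [[-0.8, 0.02, -0.2], 0]])

```text
clock: 6.15
eef_pos: [810.2, -40.1, 322.4]
eef_rot: [-3.118, 0.119, 3.055]
wrist_force: [-0.7, -0.3, -0.4]
finger_gap: 94.2
```

Run:
```python
from h import *
s,Rt=st()
```

```text
t 6.15 tcp [810.2 -40.1 322.4] D [293.7 -53.7 322.4] gap 94.2 F [-0.7 -0.3 -0.4]
tool x,y,z in D (cols)
 [[-0.993 -0.001  0.118]
 [-0.004  1.    -0.023]
 [-0.118 -0.024 -0.993]]  lean deg x,y: [ 6.8 -1.3] q [-0.09  0.96  0.24 -0.02  1.83 -1.58]
```

Request:
send_rows(commands=[[[-0.8, 0.03, -0.3], 0], [[-0.8, 0.03, -0.3], 0], [[-0.8, 0.03, -0.3], 0], [[-0.8, 0.03, -0.3], 0], [[-0.8, 0.03, -0.3], 0], [[-0.8, 0.03, -0.3], 0], [[-0.8, 0.03, -0.3], 0], [[-0.8, 0.03, -0.3], 0]])

```text
clock: 6.82
eef_pos: [813.9, -40.0, 331.5]
eef_rot: [-3.119, 0.147, 3.055]
wrist_force: [0.3, -0.3, 0.1]
finger_gap: 94.3
```

Request:
send_rows(commands=[[[-0.8, 0.03, -0.2], 0], [[-0.8, 0.03, -0.2], 0], [[-0.8, 0.03, -0.2], 0], [[-0.8, 0.03, -0.2], 0], [[-0.8, 0.03, -0.2], 0], [[-0.8, 0.03, -0.2], 0], [[-0.8, 0.03, -0.2], 0], [[-0.8, 0.03, -0.2], 0]])

```text
clock: 7.48
eef_pos: [827.5, -40.9, 320.1]
eef_rot: [-3.12, 0.175, 3.056]
wrist_force: [-0.8, -0.4, 0.3]
finger_gap: 93.8
```

Run:
```python
from h import *
s,Rt=st()
```

```text
t 7.48 tcp [827.5 -40.9 320.1] D [311.  -52.9 320.1] gap 93.8 F [-0.8 -0.4  0.3]
tool x,y,z in D (cols)
 [[-0.985 -0.001  0.174]
 [-0.005  1.    -0.021]
 [-0.174 -0.021 -0.984]]  lean deg x,y: [10.1 -1.2] q [-0.09  0.97  0.24 -0.02  1.77 -1.58]
```

Request:
send_rows(commands=[[[-0.8, 0.03, -0.23], 0], [[-0.8, 0.03, -0.23], 0], [[-0.8, 0.03, -0.23], 0], [[-0.8, 0.03, -0.23], 0], [[-0.8, 0.03, -0.23], 0], [[-0.8, 0.03, -0.23], 0], [[-0.8, 0.03, -0.23], 0], [[-0.8, 0.03, -0.23], 0]])

```text
clock: 8.15
eef_pos: [833.1, -41.0, 325.9]
eef_rot: [-3.121, 0.204, 3.057]
wrist_force: [-0.5, -0.2, -0.3]
finger_gap: 93.8
```

Request:
send_rows(commands=[[[-0.8, 0.03, -0.23], 0], [[-0.8, 0.03, -0.23], 0], [[-0.8, 0.03, -0.23], 0], [[-0.8, 0.03, -0.23], 0], [[-0.8, 0.03, -0.23], 0], [[-0.8, 0.03, -0.23], 0], [[-0.8, 0.03, -0.23], 0], [[-0.8, 0.03, -0.23], 0]])

```text
clock: 8.82
eef_pos: [836.4, -40.8, 336.5]
eef_rot: [-3.122, 0.233, 3.057]
wrist_force: [0.2, -0.3, -1.0]
finger_gap: 94.0
```

Request:
send_rows(commands=[[[-0.8, 0.03, -0.2], 0], [[-0.8, 0.03, -0.2], 0], [[-0.8, 0.03, -0.2], 0], [[-0.8, 0.03, -0.2], 0], [[-0.8, 0.03, -0.2], 0], [[-0.8, 0.03, -0.2], 0], [[-0.8, 0.03, -0.2], 0], [[-0.8, 0.03, -0.2], 0]])

```text
clock: 9.48
eef_pos: [841.4, -40.8, 343.6]
eef_rot: [-3.123, 0.262, 3.058]
wrist_force: [-0.0, 0.2, 0.1]
finger_gap: 93.8
```

Request:
send_rows(commands=[[[-0.8, 0.03, -0.2], 0], [[-0.8, 0.03, -0.2], 0], [[-0.8, 0.03, -0.2], 0], [[-0.8, 0.03, -0.2], 0], [[-0.8, 0.03, -0.2], 0], [[-0.8, 0.03, -0.2], 0], [[-0.8, 0.03, -0.2], 0], [[-0.8, 0.03, -0.2], 0]])

```text
clock: 10.15
eef_pos: [844.1, -40.6, 355.5]
eef_rot: [-3.124, 0.291, 3.058]
wrist_force: [-0.1, 0.0, 1.1]
finger_gap: 93.9
```

Run:
```python
from h import *
s,Rt=st()
```

```text
t 10.15 tcp [844.1 -40.6 355.5] D [327.5 -51.2 355.5] gap 93.9 F [-0.1  0.   1.1]
tool x,y,z in D (cols)
 [[-0.958 -0.002  0.287]
 [-0.007  1.    -0.016]
 [-0.287 -0.017 -0.958]]  lean deg x,y: [16.7 -1. ] q [-0.09  0.93  0.24 -0.02  1.69 -1.58]
```

Request:
send_rows(commands=[[[-0.8, 0.02, -0.1], 0], [[-0.8, 0.02, -0.1], 0], [[-0.8, 0.02, -0.1], 0], [[-0.8, 0.02, -0.1], 0], [[-0.8, 0.02, -0.1], 0], [[-0.8, 0.02, -0.1], 0], [[-0.8, 0.02, -0.1], 0], [[-0.8, 0.02, -0.1], 0]])

```text
clock: 10.82
eef_pos: [857.5, -44.5, 345.8]
eef_rot: [-3.124, 0.32, 3.059]
wrist_force: [-1.0, -0.3, 0.7]
finger_gap: 93.9
```

Request:
send_rows(commands=[[[-0.8, 0.02, -0.12], 0], [[-0.8, 0.02, -0.12], 0], [[-0.8, 0.02, -0.12], 0], [[-0.8, 0.02, -0.12], 0], [[-0.8, 0.02, -0.12], 0], [[-0.8, 0.02, -0.12], 0], [[-0.8, 0.02, -0.12], 0], [[-0.8, 0.02, -0.12], 0]])

```text
clock: 11.48
eef_pos: [863.6, -46.8, 351.0]
eef_rot: [-3.125, 0.349, 3.059]
wrist_force: [-0.8, 1.0, -0.6]
finger_gap: 93.7
```

Request:
send_rows(commands=[[[-0.8, 0.02, -0.1], 0], [[-0.8, 0.02, -0.1], 0], [[-0.8, 0.02, -0.1], 0], [[-0.8, 0.02, -0.1], 0], [[-0.8, 0.02, -0.1], 0], [[-0.8, 0.02, -0.1], 0], [[-0.8, 0.02, -0.1], 0], [[-0.8, 0.02, -0.1], 0]])

```text
clock: 12.15
eef_pos: [869.7, -48.5, 356.5]
eef_rot: [-3.126, 0.379, 3.06]
wrist_force: [0.3, 0.3, 0.1]
finger_gap: 93.9
```

Request:
send_rows(commands=[[[-0.8, 0.02, -0.1], 0], [[-0.8, 0.02, -0.1], 0], [[-0.8, 0.02, -0.1], 0], [[-0.8, 0.02, -0.1], 0], [[-0.8, 0.02, -0.1], 0], [[-0.8, 0.02, -0.1], 0], [[-0.8, 0.02, -0.1], 0], [[-0.8, 0.02, -0.1], 0]])

```text
clock: 12.82
eef_pos: [872.9, -49.5, 367.5]
eef_rot: [-3.126, 0.408, 3.06]
wrist_force: [0.1, -0.4, -0.6]
finger_gap: 94.1
```

Run:
```python
from h import *
s,Rt=st()
for p in [(-100,-1.5,300),(-60,-1.5,200)]: print(rel(D2W(p)))
```

```text
t 12.82 tcp [872.9 -49.5 367.5] D [357.1 -57.4 367.5] gap 94.1 F [ 0.1 -0.4 -0.6]
tool x,y,z in D (cols)
 [[-0.918 -0.004  0.397]
 [-0.009  1.    -0.011]
 [-0.397 -0.014 -0.918]]  lean deg x,y: [23.4 -0.7] q [-0.1   0.93  0.24 -0.01  1.57 -1.58]
[ 0.4459  0.0585 -0.1201]
[ 0.4488  0.0597 -0.0124]
```

Run:
```python
from h import *
for p in [(30,-22,360),(-26,-2,252)]: print(rel(D2W(p)))
```

```text
[ 0.3029  0.0367 -0.1233]
[ 0.397   0.0584 -0.0466]
```

Request:
send_rows(commands=[[[0.038, 0.0045, -0.0155], 0], [[0.076, 0.009, -0.031], 0], [[0.114, 0.0135, -0.0465], 0], [[0.152, 0.018, -0.062], 0], [[0.19, 0.0225, -0.077], 0], [[0.228, 0.027, -0.0925], 0], [[0.266, 0.032, -0.108], 0], [[0.303, 0.037, -0.123], 0]], hand=-0.15, force=15)

```text
clock: 13.48
eef_pos: [621.6, 0.9, 361.6]
eef_rot: [-3.127, 0.408, 3.06]
wrist_force: [0.3, 0.4, 1.7]
finger_gap: 54.0
```

Run:
```python
from h import *
s,Rt=st()
for p in [(-26,-2,252)]: print(rel(D2W(p)))
```

```text
t 13.48 tcp [621.6   0.9 361.6] D [102.3 -30.  361.6] gap 54.0 F [0.3 0.4 1.7]
tool x,y,z in D (cols)
 [[-0.918 -0.004  0.397]
 [-0.009  1.    -0.011]
 [-0.397 -0.014 -0.918]]  lean deg x,y: [23.4 -0.7] q [-0.04  0.15  1.39 -0.03  1.19 -1.53]
[0.161  0.03   0.0493]
```

Request:
send_rows(commands=[[[0.035, 0.007, -0.015], 0], [[0.07, 0.015, -0.03], 0], [[0.105, 0.022, -0.04], 0], [[0.12, 0.03, -0.03], 0], [[0.135, 0.03, 0], 0], [[0.15, 0.03, 0.025], 0], [[0.161, 0.03, 0.049], 0], [[0.161, 0.03, 0.049], 0]])

```text
clock: 14.15
eef_pos: [496.6, 40.1, 248.2]
eef_rot: [-3.126, 0.402, 3.061]
wrist_force: [-0.9, 0.1, -1.0]
finger_gap: 53.9
```

Run:
```python
from h import *
s,Rt=st()
print(rel(D2W((30,-2,124))))
crop("top",'t1.png',230,130,410,260,4.4)
s=manip.read_state()
cv2.imwrite("pics/w1.png",manip.camera("wrist")[:,:,::-1])
print(proj("wrist",[D2W((22,-2,141))],s))
```

```text
t 14.15 tcp [496.6  40.1 248.2] D [-25.8  -2.3 248.2] gap 53.9 F [-0.9  0.1 -1. ]
tool x,y,z in D (cols)
 [[-0.92  -0.004  0.391]
 [-0.009  1.    -0.012]
 [-0.391 -0.015 -0.92 ]]  lean deg x,y: [23.  -0.7] q [ 0.04 -0.07  1.89 -0.08  0.93 -1.41]
[-0.0028  0.0019  0.1361]
[[319.11892586 192.30720776]]
```

View pics/t1.png

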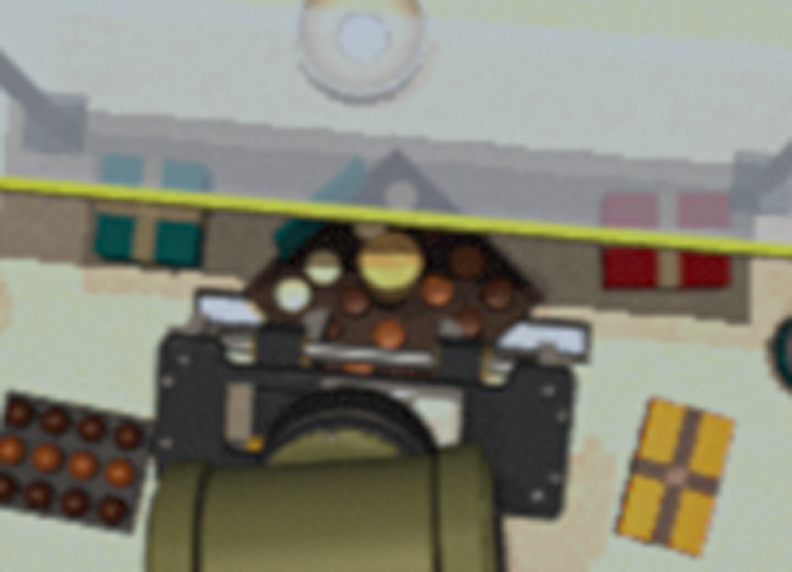

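View pics/w1.png

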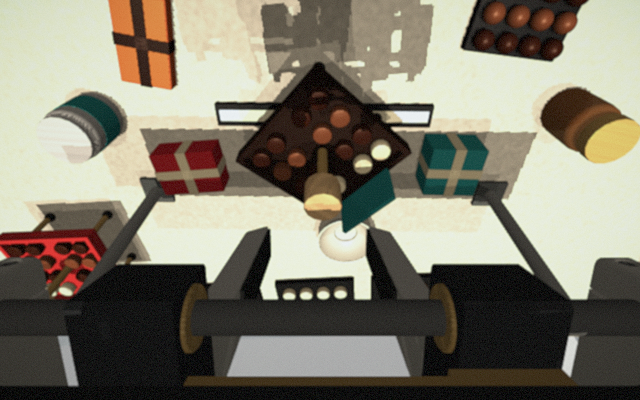

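Request:
send_rows(commands=[[[0, 0, 0.03], 0], [[0, 0, 0.06], 0], [[-0.001, 0.001, 0.085], 0], [[-0.002, 0.002, 0.11], 0], [[-0.003, 0.002, 0.125], 0], [[-0.003, 0.002, 0.136], 0], [[-0.003, 0.002, 0.136], 0], [[-0.003, 0.002, 0.136], 0]])

```text
clock: 14.92
eef_pos: [555.8, 35.4, 130.1]
eef_rot: [-3.127, 0.409, 3.06]
wrist_force: [0.6, -0.4, 0.1]
finger_gap: 54.2
```

Run:
```python
from h import *
s,Rt=st()
cv2.imwrite("pics/w2.png",manip.camera("wrist")[:,:,::-1])
crop("side",'s2.png',230,150,410,290,4.4)
```

```text
t 14.92 tcp [555.8  35.4 130.1] D [ 33.6  -1.6 130.1] gap 54.2 F [ 0.6 -0.4  0.1]
tool x,y,z in D (cols)
 [[-0.917 -0.003  0.398]
 [-0.009  1.    -0.011]
 [-0.398 -0.014 -0.917]]  lean deg x,y: [23.5 -0.7] q [ 0.03  0.2   1.9  -0.1   0.64 -1.4 ]
```

View pics/w2.png

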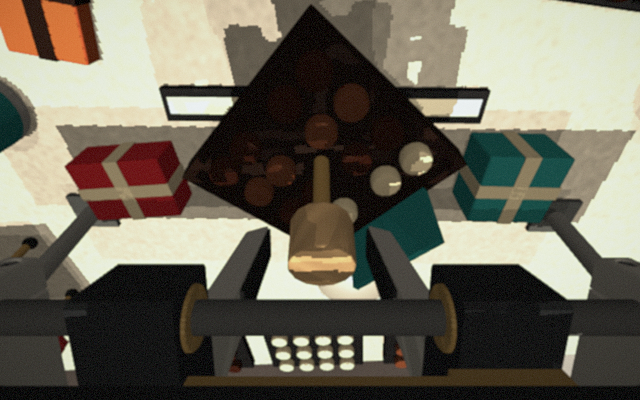

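View pics/s2.png

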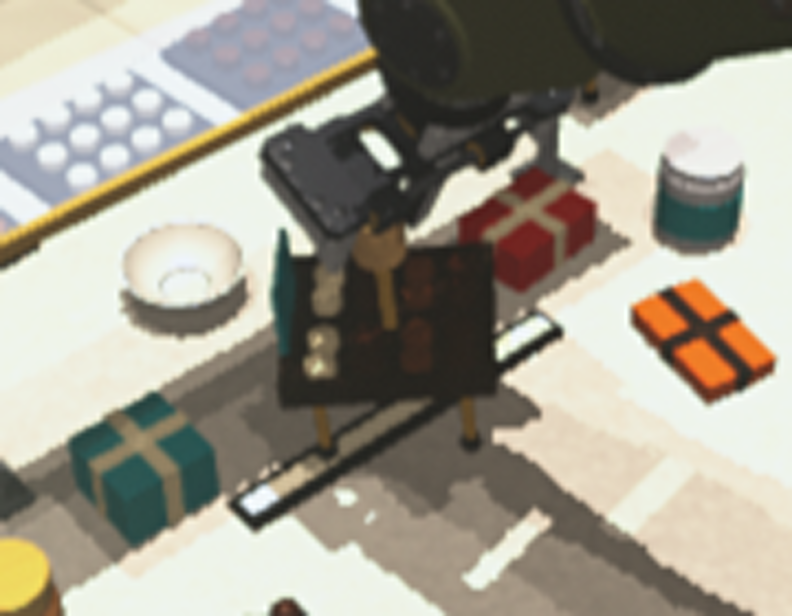

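Request:
send_rows(commands=[[[0.005, 0, 0.004], 0], [[0.005, 0, 0.004], 0], [[0.005, 0, 0.004], 0], [[0.005, 0, 0.004], 0], [[0.005, 0, 0.004], 0], [[0.005, 0, 0.004], 0], [[0.005, 0, 0.004], 0], [[0.005, 0, 0.004], 0]], hand=1, force=25)

```text
clock: 15.68
eef_pos: [552.3, 35.6, 123.5]
eef_rot: [-3.126, 0.409, 3.061]
wrist_force: [-0.4, 1.7, 3.2]
finger_gap: 33.7
```

Run:
```python
from h import *
s,Rt=st()
cv2.imwrite("pics/w3.png",manip.camera("wrist")[:,:,::-1])
```

```text
t 15.68 tcp [552.3  35.6 123.5] D [ 30.1  -1.7 123.5] gap 33.7 F [-0.4  1.7  3.2]
tool x,y,z in D (cols)
 [[-0.918 -0.004  0.397]
 [-0.009  1.    -0.011]
 [-0.397 -0.014 -0.918]]  lean deg x,y: [23.4 -0.7] q [ 0.03  0.2   1.91 -0.1   0.63 -1.39]
```

View pics/w3.png

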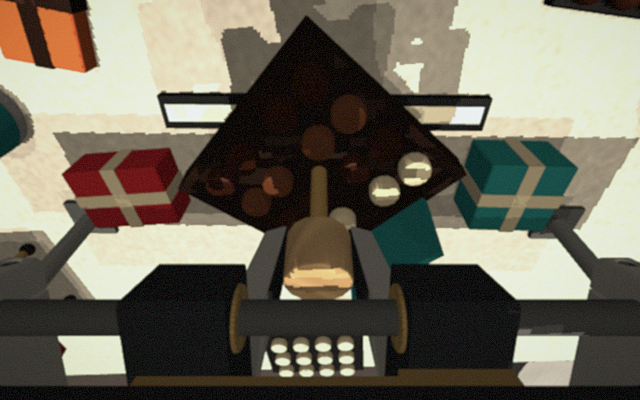

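Request:
send_rows(commands=[[[0.0045, 0, -0.0027], 0], [[0.009, 0, -0.0055], 0], [[0.013, 0, -0.008], 0], [[0.0172, 0, -0.0105], 0], [[0.0172, 0, -0.0105], 0.05], [[0.0172, 0, -0.0105], 0.1], [[0.0172, 0, -0.0105], 0.16], [[0.0172, 0, -0.0105], 0.21]], force=18)

```text
clock: 16.4
eef_pos: [531.8, 37.1, 126.2]
eef_rot: [3.066, 0.402, 2.83]
wrist_force: [0.4, -2.2, -1.7]
finger_gap: 34.7
```

Run:
```python
from h import *
s,Rt=st()
cv2.imwrite("pics/w4.png",manip.camera("wrist")[:,:,::-1])
crop("side",'s4.png',230,150,410,290,4.4)
```

```text
t 16.4 tcp [531.8  37.1 126.2] D [  9.5  -2.  126.2] gap 34.7 F [ 0.4 -2.2 -1.7]
tool x,y,z in D (cols)
 [[-0.898  0.19   0.397]
 [ 0.202  0.979 -0.012]
 [-0.391  0.069 -0.918]]  lean deg x,y: [23.4 -0.8] q [ 0.03  0.15  1.96 -0.1   0.63 -1.17]
```

View pics/w4.png

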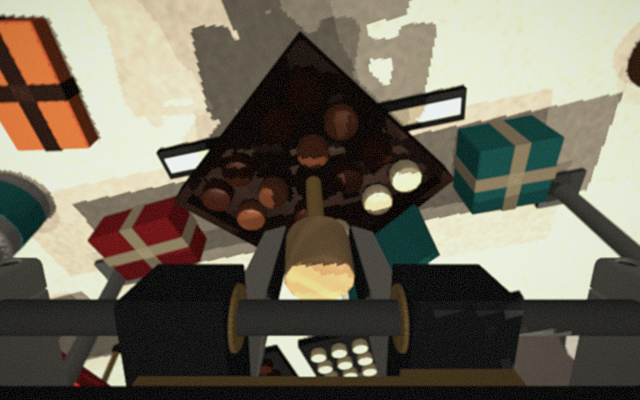

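View pics/s4.png

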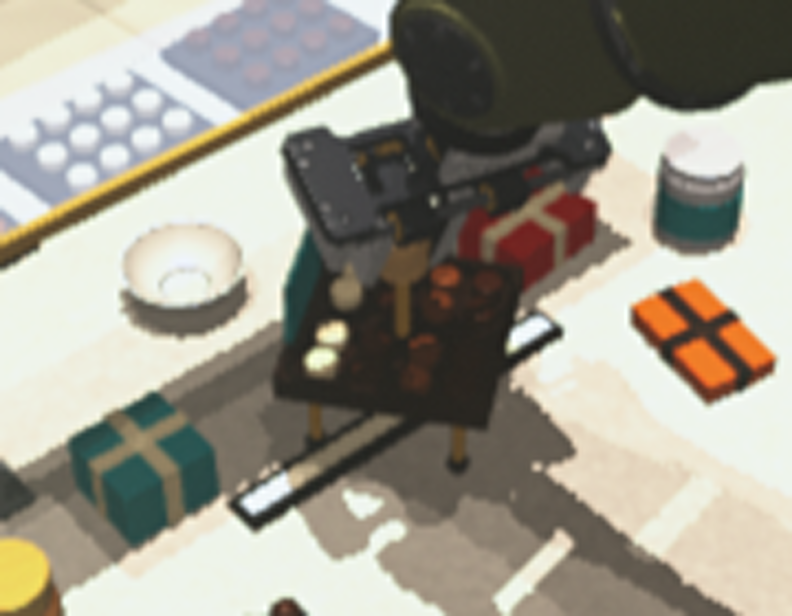

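Request:
send_rows(commands=[[[0, 0, 0], 0], [[0, 0, 0], 0], [[0, 0, 0], 0], [[0, 0, 0], -0.1], [[0, 0, 0], -0.2], [[0, 0, 0], -0.3], [[0, 0, 0], -0.41], [[0, 0, 0], -0.42]], hand=-0.2)

```text
clock: 17.17
eef_pos: [532.3, 37.4, 126.2]
eef_rot: [-3.035, 0.395, -2.989]
wrist_force: [-0.2, 0.4, 0.6]
finger_gap: 56.5
```

Run:
```python
from h import *
s,Rt=st()
cv2.imwrite("pics/w5.png",manip.camera("wrist")[:,:,::-1])
crop("side",'s5.png',230,150,410,290,4.4)
```

```text
t 17.17 tcp [532.3  37.4 126.2] D [ 10.   -1.7 126.2] gap 56.5 F [-0.2  0.4  0.6]
tool x,y,z in D (cols)
 [[-0.896 -0.2    0.397]
 [-0.223  0.975 -0.011]
 [-0.385 -0.099 -0.918]]  lean deg x,y: [23.4 -0.7] q [ 0.03  0.15  1.96 -0.1   0.63 -1.6 ]
```

View pics/w5.png

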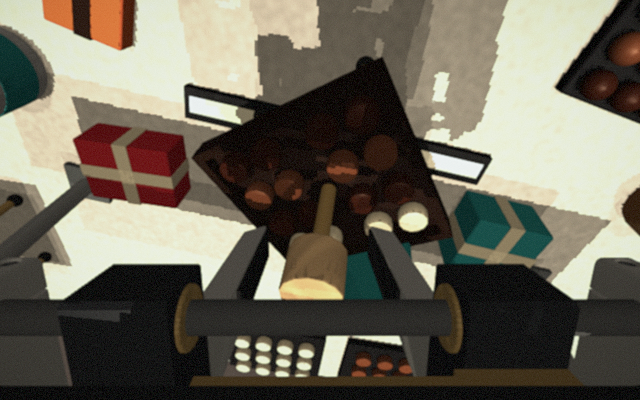

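View pics/s5.png

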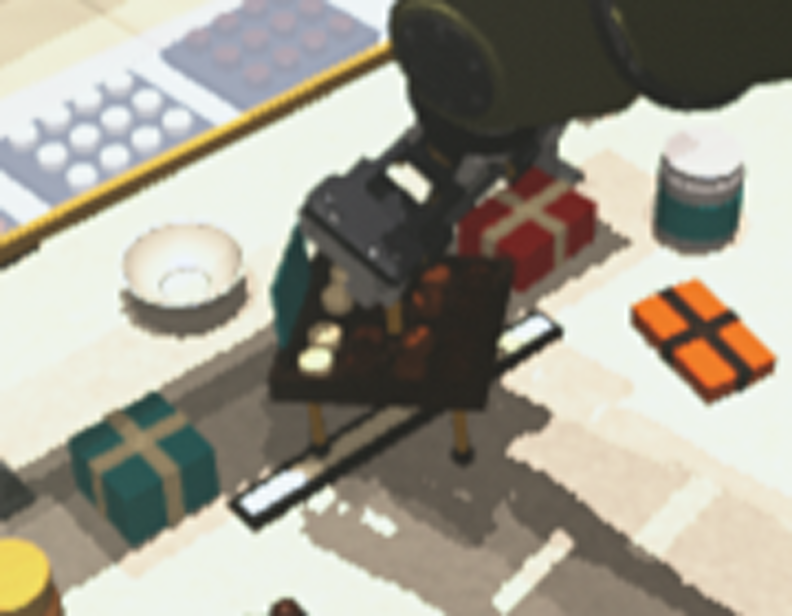

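Request:
send_rows(commands=[[[0, 0, 0], 0], [[0, 0, 0], 0], [[0, 0, 0], 0], [[0, 0, 0], 0], [[0, 0, 0], 0.1], [[0.001, 0, 0.002], 0.2], [[0.002, 0.0005, 0.004], 0.3], [[0.0023, 0.0006, 0.0055], 0.41]], hand=1, force=14)

```text
clock: 17.93
eef_pos: [533.0, 37.7, 121.4]
eef_rot: [3.067, 0.405, 2.837]
wrist_force: [-5.9, 2.2, 12.6]
finger_gap: 27.2
```

Run:
```python
from h import *
s,Rt=st()
cv2.imwrite("pics/w6.png",manip.camera("wrist")[:,:,::-1])
crop("side",'s6.png',230,150,410,290,4.4)
```

```text
t 17.93 tcp [533.   37.7 121.4] D [ 10.7  -1.3 121.4] gap 27.2 F [-5.9  2.2 12.6]
tool x,y,z in D (cols)
 [[-0.898  0.183  0.399]
 [ 0.195  0.981 -0.011]
 [-0.394  0.068 -0.917]]  lean deg x,y: [23.5 -0.7] q [ 0.03  0.16  1.96 -0.1   0.61 -1.18]
```

View pics/w6.png

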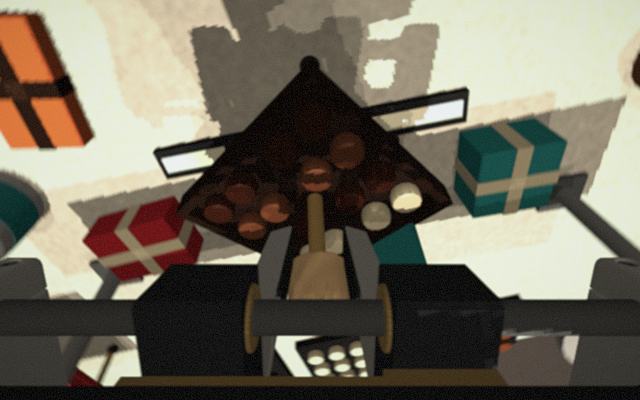

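View pics/s6.png

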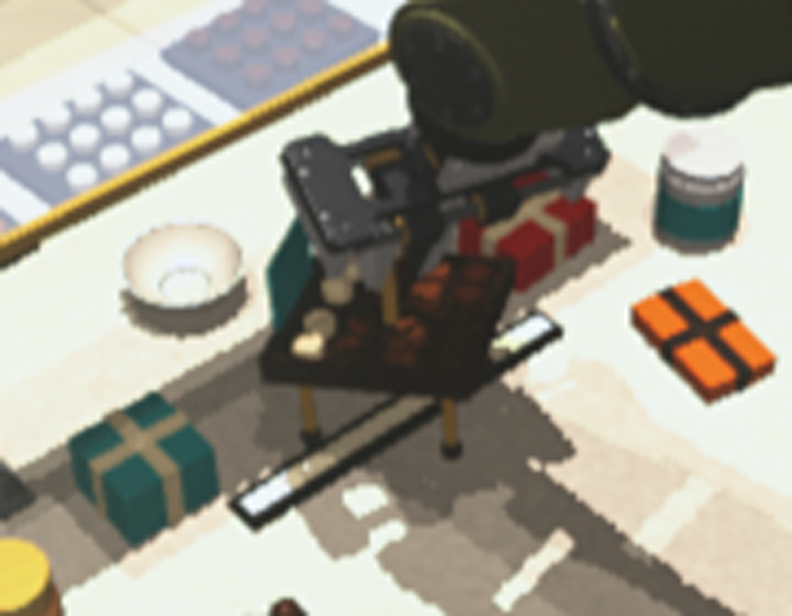

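Request:
send_rows(commands=[[[0, 0, 0], 0], [[0, 0, 0], 0], [[0, 0, 0], 0], [[0, 0, 0], -0.1], [[0, 0, 0], -0.2], [[0, 0, 0], -0.3], [[0, 0, 0], -0.39], [[0, 0, 0], -0.39]], hand=-0.2)

```text
clock: 18.7
eef_pos: [532.3, 37.3, 120.1]
eef_rot: [-3.043, 0.397, -3.011]
wrist_force: [0.1, -1.3, -0.4]
finger_gap: 56.5
```

Run:
```python
from h import *
s,Rt=st()
im=manip.camera("wrist");cv2.imwrite("pics/w7.png",im[:,:,::-1])
crop("side",'s7.png',230,150,410,290,4.4)
print(proj("wrist",[D2W((10,0,152)),D2W((10,0,137)),D2W((10,0,122)),D2W((0,0,137)),D2W((0,0,152))],s))
```

```text
t 18.7 tcp [532.3  37.3 120.1] D [ 10.1  -1.8 120.1] gap 56.5 F [ 0.1 -1.3 -0.4]
tool x,y,z in D (cols)
 [[-0.9   -0.181  0.397]
 [-0.202  0.979 -0.012]
 [-0.387 -0.091 -0.918]]  lean deg x,y: [23.4 -0.7] q [ 0.03  0.16  1.97 -0.1   0.61 -1.58]
[[315.27296719 283.47845128]
 [318.02739813 261.07814754]
 [320.43336813 241.51168894]
 [321.56598411 248.06845646]
 [318.97380716 270.33403197]]
```

View pics/w7.png

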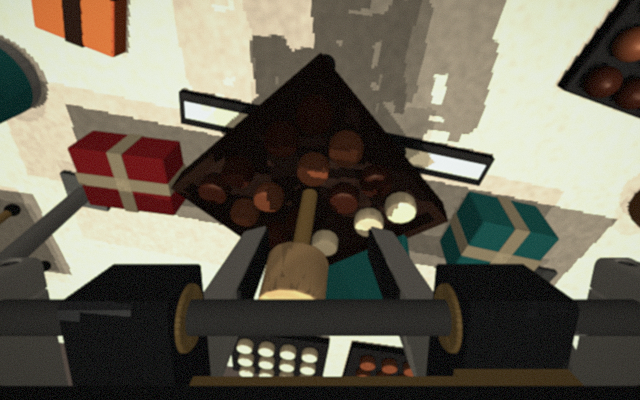

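View pics/s7.png

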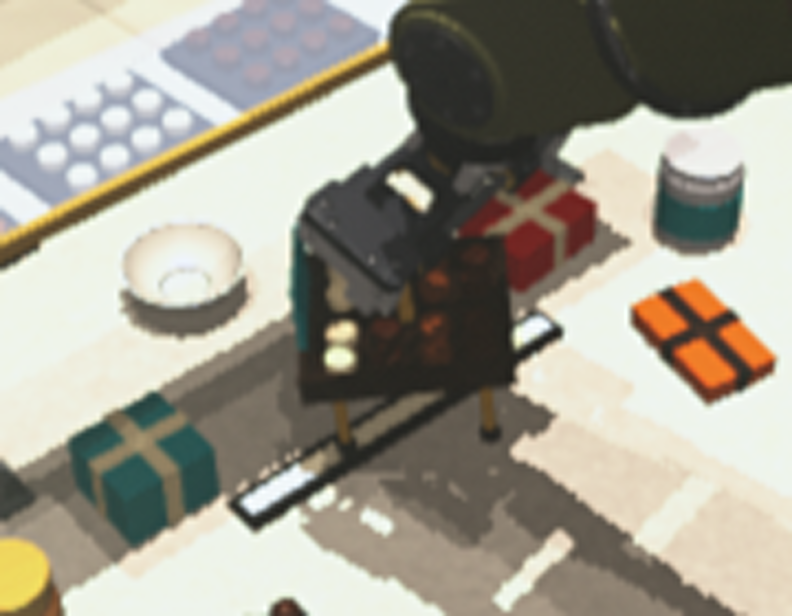

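Run:
```python
from h import *
a=cv2.imread("pics/w7.png")[:,:,::-1]; a=np.clip(a.astype(float)*1.8,0,255).astype(np.uint8)
crop("",'w7c.png',160,40,460,310,2.6,a)
```

```text
(no output)
```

View pics/w7c.png

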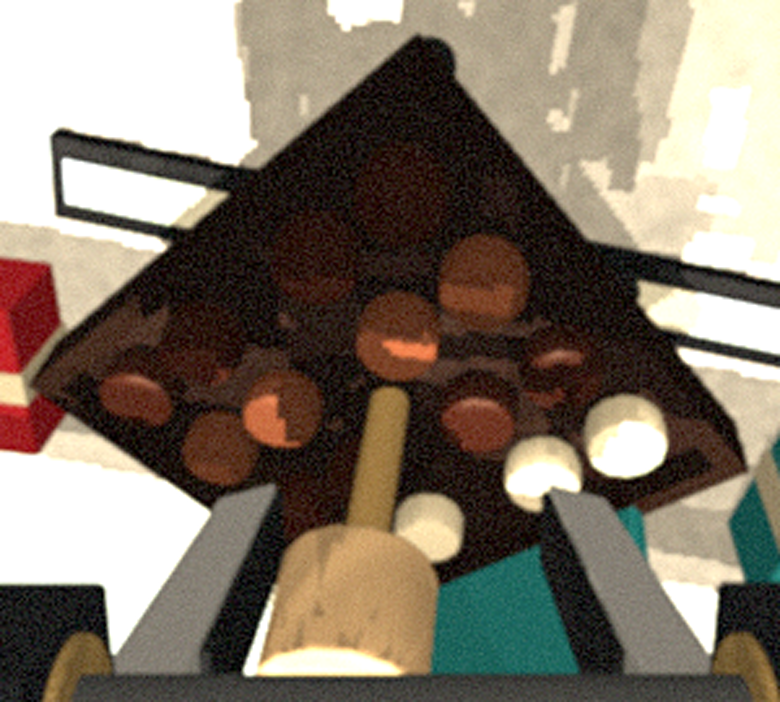

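```bash
cat > fitp.py <<'E'
from h import *
from scipy.optimize import least_squares
def fit(obs,s,x0=(0,0,4,0.5),flat=False):
    # obs: (cam,(u,v),(stand pt)); returns pose in D
    D=R.from_euler("z",YAW)
    def W(p,q):
        Rr=R.from_euler("ZYX",[p[3],p[4],p[5]]) 
        return D.apply(Rr.apply(np.array(q,float))+p[:3])+np.r_[C,0]
    def res(p):
        if flat: p=np.r_[p[:2],0,p[2],0,0]
        r=[proj(n,W(p,q),s)[0]-np.array(u) for n,u,q in obs]
        r=np.concatenate(r)
        return r if flat else np.r_[r,p[4:]*15,(p[2]-4)/3]
    x=least_squares(res,[x0[0],x0[1],x0[3]] if flat else [*x0,0,0],loss="soft_l1").x
    print("res",np.round(res(x)[:2*len(obs)].reshape(-1,2),1).tolist())
    if flat: x=np.r_[x[:2],0,x[2],0,0]
    Rr=R.from_euler("ZYX",x[3:])
    print("pos D",np.round(x[:3],1),"yaw",np.round(np.degrees(x[3]),1),"axis",np.round(Rr.apply([0,0,1]),3),"knob",np.round(Rr.apply([0,0,137])+x[:3],1))
    for f in [(45,45),(45,-45),(-45,45),(-45,-45)]: print(f,np.round(Rr.apply([*f,0])+x[:3],1))
    return x
E
python3 - <<'E'
from fitp import *
s=manip.read_state()
S=lambda u,v:(230+u/4.4,150+v/4.4)
w=lambda u,v:(160+u/2.6,40+v/2.6)
obs=[("wrist",w(420,38),(-65,65,78)),("wrist",w(35,388),(-65,-65,78)),("wrist",w(742,463),(65,65,78)),("wrist",w(362,533),(0,0,122)),
("side",S(345,438),(45,45,7)),("side",S(490,432),(-45,45,7)),("side",S(512,385),(-65,65,60)),("side",S(300,397),(65,65,60)),("side",S(510,240),(-65,-65,78))]
fit(obs,s,(5,0,4,.6))
E
```

```text
res [[-0.4, 0.1], [-0.6, -7.1], [0.4, -1.2], [-0.0, 1.8], [-2.9, -0.4], [-3.2, 0.2], [-0.5, 2.4], [-1.4, 0.8], [-2.0, -1.8]]
pos D [ 11.4 -11.    3.9] yaw 50.0 axis [ 0.018 -0.002  1.   ] knob [ 13.8 -11.2 140.9]
(45, 45) [ 5.9 52.4  4.1]
(45, -45) [74.8 -5.5  2.8]
(-45, 45) [-52.  -16.5   5. ]
(-45, -45) [ 16.9 -74.4   3.7]
```

```bash
sed -i 's/p\[4:\]\*15,(p\[2\]-4)\/3/p[4:]*2,(p[2]-4)\/6/' fitp.py
python3 - <<'E'
from fitp import *
s=manip.read_state()
S=lambda u,v:(230+u/4.4,150+v/4.4)
w=lambda u,v:(160+u/2.6,40+v/2.6)
obs=[("wrist",w(420,38),(-65,65,78)),("wrist",w(35,388),(-65,-65,78)),("wrist",w(742,463),(65,65,78)),("wrist",w(362,533),(0,0,122)),
("side",S(345,438),(45,45,7)),("side",S(490,432),(-45,45,7)),("side",S(512,385),(-65,65,60)),("side",S(300,397),(65,65,60)),("side",S(510,240),(-65,-65,78))]
fit(obs,s,(5,0,4,.6))
fit(obs[4:],s,(5,0,4,.6))
fit(obs[:4],s,(5,0,4,.6))
E
```

```text
res [[-0.4, 0.2], [-0.6, -7.4], [0.4, -1.3], [-0.1, 1.9], [-2.7, -0.3], [-3.1, 0.3], [-0.4, 2.3], [-1.3, 0.8], [-1.9, -1.8]]
pos D [ 10.7 -11.    3.9] yaw 49.9 axis [ 0.024 -0.001  1.   ] knob [ 14.1 -11.2 140.8]
(45, 45) [ 5.3 52.4  4.1]
(45, -45) [74.1 -5.6  2.3]
(-45, 45) [-52.6 -16.5   5.4]
(-45, -45) [ 16.2 -74.4   3.6]Traceback (most recent call last):
  File "<stdin>", line 8, in <module>
  File "fitp.py", line 14, in fit
    x=least_squares(res,[x0[0],x0[1],x0[3]] if flat else [*x0,0,0],loss="soft_l1").x
      ~~~~~~~~~~~~~^^^^^^^^^^^^^^^^^^^^^^^^^^^^^^^^^^^^^^^^^^^^^^^^^^^^^^^^^^^^^^^
    return func(*args, **kwargs)
    result = trf(vector_fun.fun, vector_fun.jac, x0, f0, J0, lb, ub, ftol, xtol,
                 gtol, max_nfev, x_scale, loss_function, tr_solver,
                 tr_options.copy(), verbose, callback=callback_wrapped)
    return trf_no_bounds(
        fun, jac, x0, f0, J0, ftol, xtol, gtol, max_nfev, x_scale,
        loss_function, tr_solver, tr_options, verbose, callback=callback)
    J = jac(x)
    self._update_jac()
    ~~~~~~~~~~~~~~~~^^
    self.J = self
[... 641 characters left out ...]
                           ^^^^^^^
    f = np.atleast_1d(self.fun(x, *self.args, **self.kwargs))
                      ~~~~~~~~^^^^^^^^^^^^^^^^^^^^^^^^^^^^^^
    return np.atleast_1d(self.fun(x))
                         ~~~~~~~~^^^
    return self.f(x, *self.args, **self.kwargs)
           ~~~~~~^^^^^^^^^^^^^^^^^^^^^^^^^^^^^^
  File "fitp.py", line 11, in res
    r=[proj(n,W(p,q),s)[0]-np.array(u) for n,u,q in obs]
       ~~~~^^^^^^^^^^^^
  File "h.py", line 13, in proj
    K,Rm,e=cam(n,st);P=np.atleast_2d(P);c=(P-e)@Rm;q=c@K.T;return q[:,:2]/q[:,2:]
           ~~~^^^^^^
  File "h.py", line 5, in cam
    m=manip.camera_model(n);K=m["K"]
ValueError: time passes only in moves, steps and waits
```

```bash
python3 - <<'E'
import re
t=open('h.py').read()
t=t.replace('def cam(n,st=None):\n    m=manip.camera_model(n);','_M={}\ndef cam(n,st=None):\n    if n not in _M: _M[n]=manip.camera_model(n)\n    m=_M[n];')
open('h.py','w').write(t)
E
cat >> fitp.py <<'E'
def overlay(x,s,n,img,out,box,sc):
    D=R.from_euler("z",YAW);Rr=R.from_euler("ZYX",x[3:])
    f=lambda q: proj(n,D.apply(Rr.apply(np.array(q,float))+x[:3])+np.r_[C,0],s)
    a=cv2.imread(img);a=np.clip(a*1.6,0,255).astype(np.uint8)
    x0,y0,x1,y1=box;a=cv2.resize(a[y0:y1,x0:x1],None,fx=sc,fy=sc,interpolation=cv2.INTER_CUBIC)
    def L(P,col):cv2.polylines(a,[np.int32((f(P)-[x0,y0])*sc)],True,col,1)
    for z,c in ((78,(0,255,0)),(60,(0,255,255))): L([(65,65,z),(65,-65,z),(-65,-65,z),(-65,65,z)],c)
    th=np.linspace(0,6.28,40)
    for z in (122,152): L([(17*np.cos(t),17*np.sin(t),z) for t in th],(255,0,255))
    for fx in (45,-45):
        for fy in (45,-45): L([(fx+7*np.cos(t),fy+7*np.sin(t),7) for t in th],(255,255,0))
    L([(62.5,35,77),(62.5,-35,77),(62.5,-35,122),(62.5,35,122)],(255,128,0))
    cv2.imwrite(out,a)
E
python3 - <<'E'
from fitp import *
s=manip.read_state()
S=lambda u,v:(230+u/4.4,150+v/4.4)
w=lambda u,v:(160+u/2.6,40+v/2.6)
obs=[("wrist",w(420,38),(-65,65,78)),("wrist",w(35,388),(-65,-65,78)),("wrist",w(742,463),(65,65,78)),("wrist",w(362,533),(0,0,122)),
("side",S(345,438),(45,45,7)),("side",S(490,432),(-45,45,7)),("side",S(512,385),(-65,65,60)),("side",S(300,397),(65,65,60)),("side",S(510,240),(-65,-65,78))]
x=fit(obs[:4],s,(5,0,4,.6))
overlay(x,s,"wrist","pics/w7.png","pics/o7a.png",(160,40,460,310),2.6)
x=fit(obs[4:],s,(5,0,4,.6))
E
```

```text
res [[-1.1, 0.8], [-0.6, -1.1], [0.5, 0.3], [1.4, -0.3]]
pos D [ 22.5 -10.4   5.5] yaw 50.8 axis [-0.097 -0.002  0.995] knob [  9.2 -10.7 141.8]
(45, 45) [16.1 53.   5. ]
(45, -45) [85.5 -4.  11.6]
(-45, 45) [-40.6 -16.7  -0.7]
(-45, -45) [ 28.8 -73.7   5.9]
res [[-0.1, 0.6], [-0.4, 0.2], [0.5, -0.2], [-0.2, -0.2], [0.3, -0.6]]
pos D [ -0.1 -14.5   2.2] yaw 48.1 axis [ 0.161 -0.02   0.987] knob [ 21.9 -17.3 137.4]
(45, 45) [-3.  49.1  4. ]
(45, -45) [ 62.7 -11.3  -7.9]
(-45, 45) [-62.8 -17.6  12.4]
(-45, -45) [  2.9 -78.    0.4]
```

View pics/o7a.png

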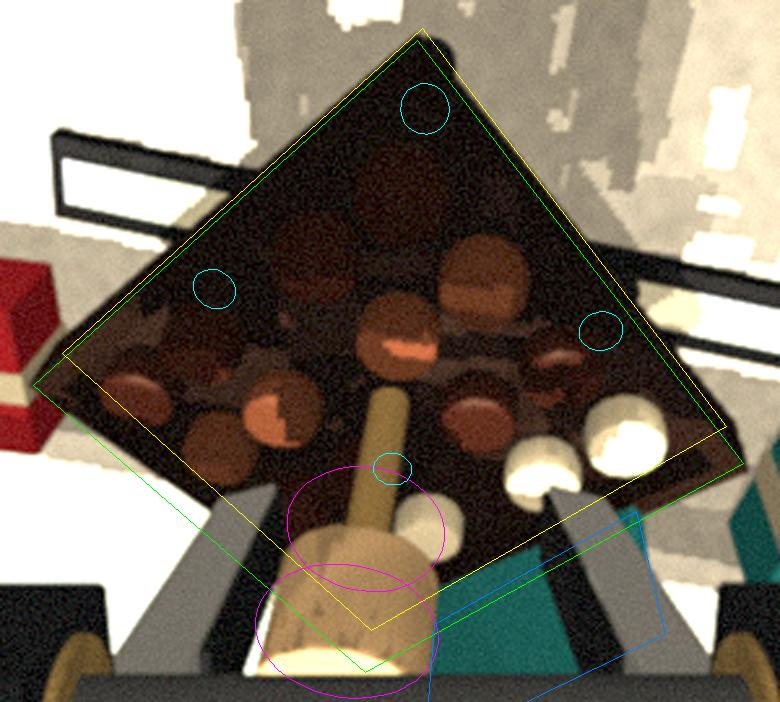

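Run:
```python
from fitp import *
s=manip.read_state()
S=lambda u,v:(230+u/4.4,150+v/4.4)
w=lambda u,v:(160+u/2.6,40+v/2.6)
obs=[("wrist",w(422,36),(-65,65,60)),("wrist",w(438,62),(-45,45,7)),("wrist",w(362,533),(0,0,122)),("wrist",w(35,388),(-65,-65,70)),("wrist",w(742,463),(65,65,70)),
("side",S(345,438),(45,45,7)),("side",S(490,432),(-45,45,7)),("side",S(512,385),(-65,65,60)),("side",S(300,397),(65,65,60)),("side",S(510,240),(-65,-65,78))]
x=fit(obs,s,(5,0,4,.6))
overlay(x,s,"wrist","pics/w7.png","pics/o7a.png",(160,40,460,310),2.6)
```

```text
res [[0.7, -0.8], [-2.3, 0.4], [-0.6, 16.1], [1.4, -9.6], [-0.1, -4.0], [-0.9, -0.3], [-1.2, -1.8], [-0.4, -1.9], [-1.3, -0.2], [-2.2, -3.3]]
pos D [  2.2 -11.7   9.9] yaw 50.0 axis [0.147 0.014 0.989] knob [ 22.4  -9.7 145.4]
(45, 45) [-3.1 51.7  9.7]
(45, -45) [64.9 -6.5  0.4]
(-45, 45) [-60.5 -16.9  19.3]
(-45, -45) [  7.4 -75.1  10. ]
```

View pics/o7a.png

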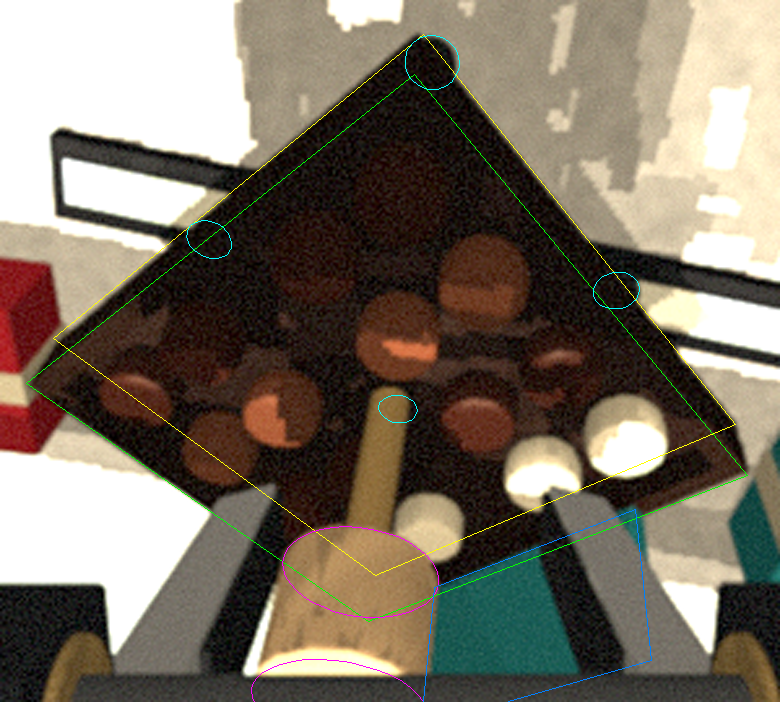

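Run:
```python
from h import *
print(rel(D2W((29,-10,127))))
```

```text
[-0.0181 -0.012   0.0013]
```

Request:
send_rows(commands=[[[-0.004, -0.004, 0], 0.06], [[-0.009, -0.008, 0.001], 0.12], [[-0.014, -0.012, 0.001], 0.18], [[-0.018, -0.012, 0.001], 0.18], [[-0.018, -0.012, 0.001], 0.18], [[-0.018, -0.012, 0.001], 0.18], [[-0.018, -0.012, 0.001], 0.18], [[-0.018, -0.012, 0.001], 0.18]])

```text
clock: 19.47
eef_pos: [550.0, 27.7, 127.1]
eef_rot: [-3.122, 0.408, 3.072]
wrist_force: [1.7, 0.1, 0.3]
finger_gap: 56.3
```

Run:
```python
from fitp import *
s,_=st()
cv2.imwrite("pics/w8.png",manip.camera("wrist")[:,:,::-1])
x=np.r_[2.2,-11.7,9.9,R.from_matrix(np.eye(3)).as_euler("ZYX")]
# rebuild rotation with yaw 50 and axis
z=np.array([.147,.014,.989]);z/=np.linalg.norm(z)
rot=R.align_vectors([z],[[0,0,1]])[0]*R.from_euler("z",50,degrees=True)
x[3:]=rot.as_euler("ZYX")
overlay(x,s,"wrist","pics/w8.png","pics/o8.png",(160,20,480,320),2.4)
```

```text
t 19.47 tcp [550.   27.7 127.1] D [ 28.5  -9.7 127.1] gap 56.3 F [1.7 0.1 0.3]
tool x,y,z in D (cols)
 [[-0.918 -0.013  0.397]
 [-0.019  1.    -0.011]
 [-0.396 -0.018 -0.918]]  lean deg x,y: [23.4 -0.7] q [ 0.01  0.19  1.92 -0.09  0.63 -1.43]
```

View pics/o8.png

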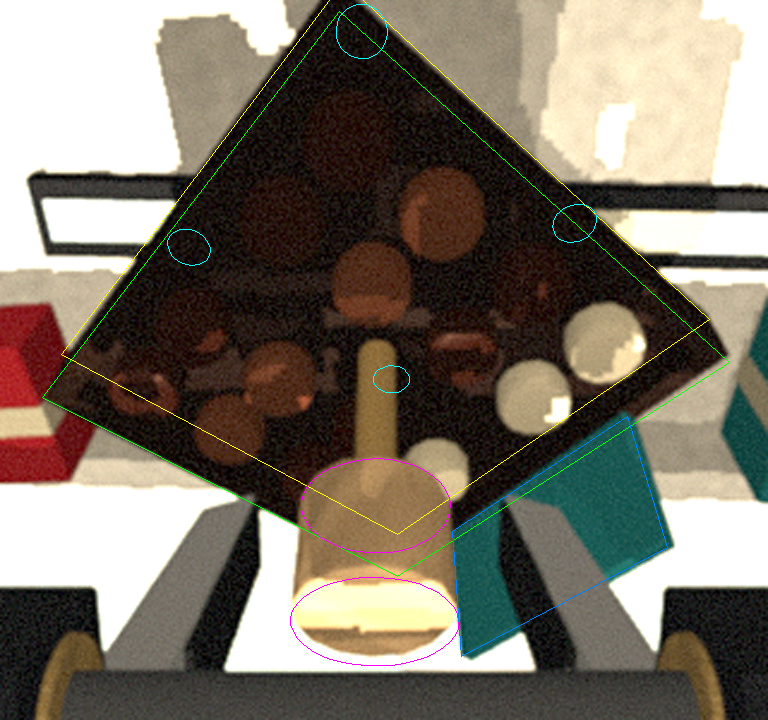

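Request:
send_rows(commands=[[[0, 0, 0], 0], [[0, 0, 0], 0], [[0, 0, 0], 0], [[0, 0, 0], 0], [[0, 0, 0], 0], [[0.004, 0, -0.002], 0], [[0.009, 0, -0.004], 0], [[0.014, 0, -0.006], 0]], hand=1, force=25)

```text
clock: 20.18
eef_pos: [535.4, 28.4, 128.0]
eef_rot: [-3.122, 0.41, 3.071]
wrist_force: [2.4, -5.0, 4.1]
finger_gap: 33.7
```

Run:
```python
from fitp import *
s,_=st()
print(rel(D2W((6.5,0,128))))
```

```text
t 20.18 tcp [535.4  28.4 128. ] D [ 13.9 -10.4 128. ] gap 33.7 F [ 2.4 -5.   4.1]
tool x,y,z in D (cols)
 [[-0.917 -0.013  0.399]
 [-0.019  1.    -0.012]
 [-0.399 -0.018 -0.917]]  lean deg x,y: [23.5 -0.7] q [ 0.01  0.15  1.95 -0.09  0.63 -1.42]
[ 0.0065  0.0105 -0.0031]
```

Request:
send_rows(commands=[[[0.003, 0.004, -0.001], 0], [[0.0065, 0.0085, -0.003], 0], [[0.0065, 0.0105, -0.003], 0.03], [[0.0065, 0.0105, -0.003], 0.09], [[0.0065, 0.0105, -0.003], 0.15], [[0.0065, 0.0105, -0.003], 0.2], [[0.0065, 0.0105, -0.002], 0.24], [[0.007, 0.0105, -0.001], 0.25]])

```text
clock: 20.85
eef_pos: [529.6, 39.8, 126.4]
eef_rot: [3.052, 0.402, 2.798]
wrist_force: [0.8, 3.1, 11.1]
finger_gap: 34.8
```

Run:
```python
from fitp import *
s,_=st()
cv2.imwrite("pics/w9.png",manip.camera("wrist")[:,:,::-1])
crop("side",'s9.png',230,150,410,290,4.4)
```

```text
t 20.85 tcp [529.6  39.8 126.4] D [  7.1   0.4 126.4] gap 34.8 F [ 0.8  3.1 11.1]
tool x,y,z in D (cols)
 [[-0.891  0.216  0.4  ]
 [ 0.231  0.973 -0.011]
 [-0.391  0.082 -0.917]]  lean deg x,y: [23.6 -0.7] q [ 0.04  0.15  1.97 -0.11  0.62 -1.13]
```

View pics/w9.png

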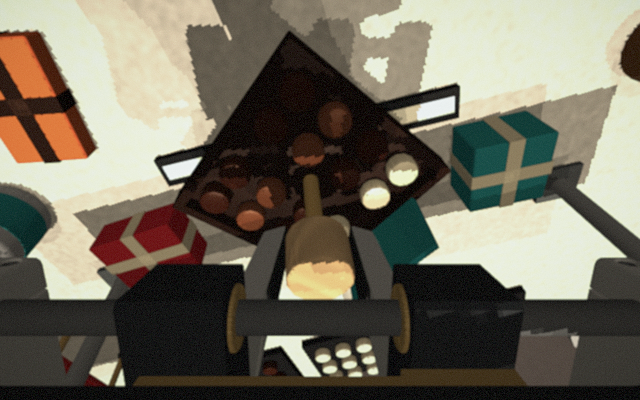

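View pics/s9.png

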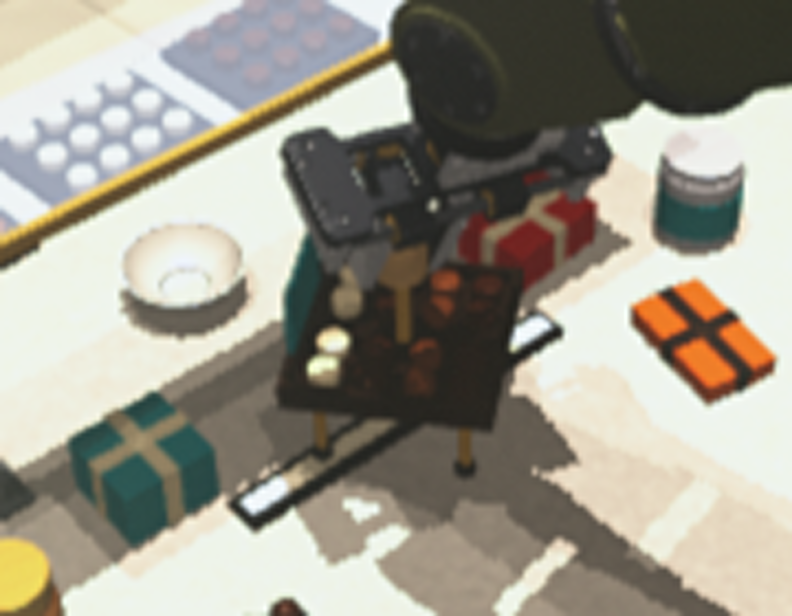

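Request:
send_rows(commands=[[[0, 0, 0], 0], [[0, 0, 0], 0], [[0, 0, 0], 0], [[0, 0, 0], 0], [[0, 0, 0], -0.12], [[0, 0, 0], -0.24], [[0, 0, 0], -0.36], [[0, 0, 0], -0.46]], hand=-0.05)

```text
clock: 21.62
eef_pos: [528.8, 39.7, 124.9]
eef_rot: [-3.03, 0.393, -2.978]
wrist_force: [0.2, -0.8, 0.4]
finger_gap: 49.2
```

Run:
```python
from fitp import *
s,_=st()
np.save("s10.npy",np.r_[s["eef_pos"],s["eef_rot"]])
cv2.imwrite("pics/w10.png",manip.camera("wrist")[:,:,::-1])
cv2.imwrite("pics/side10.png",manip.camera("side")[:,:,::-1])
a=cv2.imread("pics/side10.png")[:,:,::-1];crop("",'s10.png',230,150,410,290,4.4,a)
a=cv2.imread("pics/w10.png")[:,:,::-1]; a=np.clip(a.astype(float)*1.8,0,255).astype(np.uint8)
crop("",'w10c.png',160,30,480,310,2.4,a)
```

```text
t 21.62 tcp [528.8  39.7 124.9] D [  6.3   0.2 124.9] gap 49.2 F [ 0.2 -0.8  0.4]
tool x,y,z in D (cols)
 [[-0.894 -0.209  0.396]
 [-0.233  0.972 -0.011]
 [-0.383 -0.102 -0.918]]  lean deg x,y: [23.4 -0.7] q [ 0.04  0.15  1.97 -0.11  0.62 -1.6 ]
```

View pics/w10c.png

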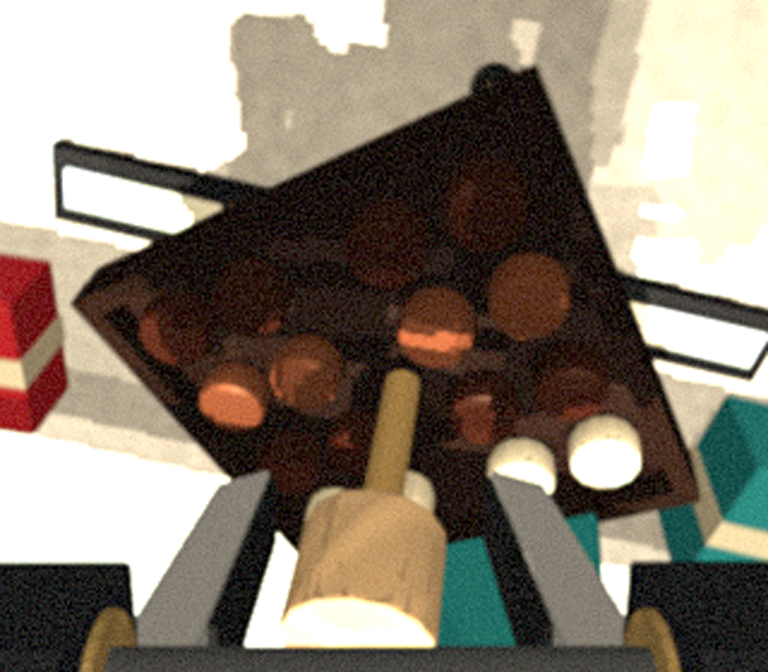

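View pics/s10.png

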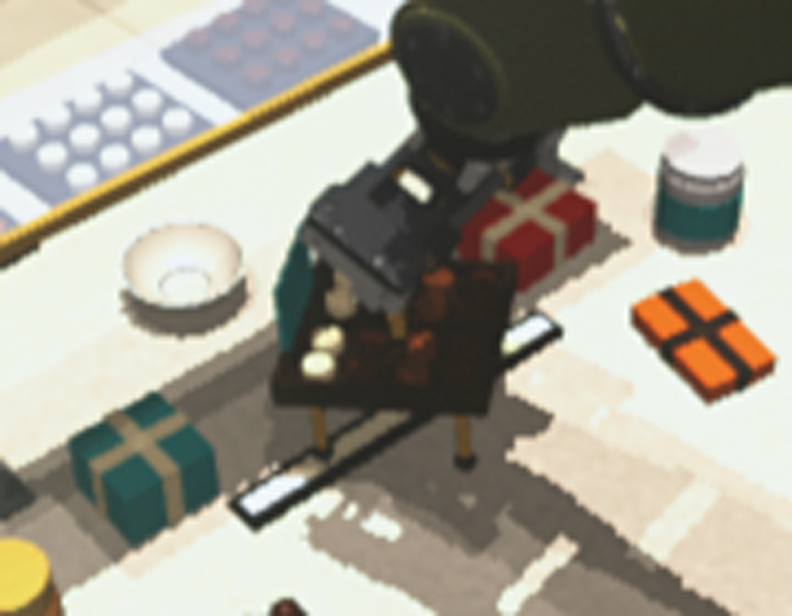

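Run:
```python
from fitp import *
q=np.load("s10.npy");s={"eef_pos":q[:3],"eef_rot":q[3:]}
S=lambda u,v:(230+u/4.4,150+v/4.4)
w=lambda u,v:(160+u/2.4,30+v/2.4)
obs=[("wrist",w(538,68),(-65,65,60)),("wrist",w(493,84),(-45,45,7)),("wrist",w(363,628),(0,0,152)),("wrist",w(75,302),(-65,-65,78)),("wrist",w(697,500),(65,65,78)),
("side",S(322,446),(45,45,7)),("side",S(464,458),(-45,45,7)),("side",S(485,412),(-65,65,60)),("side",S(273,400),(65,65,60)),("side",S(517,265),(-65,-65,78))]
x=fit(obs,s,(5,0,4,.6))
overlay(x,s,"wrist","pics/w10.png","pics/o10.png",(160,30,480,310),2.4)
```

```text
res [[-0.1, -2.2], [0.4, 1.1], [-0.4, 3.5], [0.2, -0.6], [-0.5, -2.8], [-0.7, 0.5], [-0.7, -0.7], [-0.9, 0.2], [-1.2, 0.8], [-1.6, -2.1]]
pos D [-3.5  1.9  5.5] yaw 39.8 axis [0.134 0.002 0.991] knob [ 14.8   2.2 141.3]
(45, 45) [ 2.5 65.3  4.6]
(45, -45) [59.3 -4.2 -2.9]
(-45, 45) [-66.3   8.1  14. ]
(-45, -45) [ -9.5 -61.4   6.4]
```

View pics/o10.png

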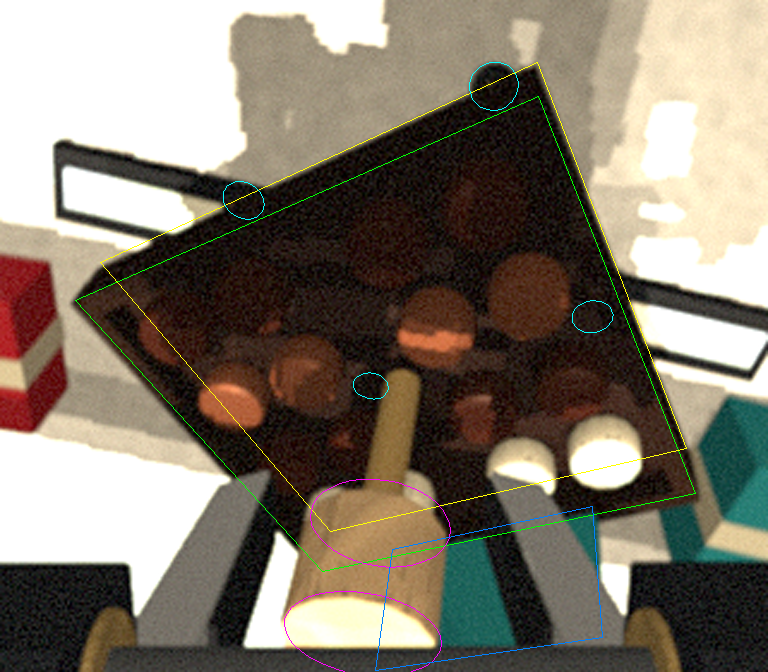

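Run:
```python
from h import *
print(rel(D2W((22,2,127))))
```

```text
[-0.0152 -0.0017  0.0043]
```

Request:
send_rows(commands=[[[-0.005, -0.0005, 0.001], 0.05], [[-0.01, -0.001, 0.003], 0.1], [[-0.015, -0.0015, 0.004], 0.14], [[-0.015, -0.0015, 0.004], 0.14], [[-0.015, -0.0015, 0.004], 0.14], [[-0.015, -0.0015, 0.004], 0.14], [[-0.015, -0.0015, 0.004], 0.14], [[-0.015, -0.0015, 0.004], 0.14]])

```text
clock: 22.38
eef_pos: [544.2, 40.2, 127.3]
eef_rot: [-3.092, 0.405, -3.136]
wrist_force: [-0.8, 0.0, 0.3]
finger_gap: 49.0
```

Run:
```python
from h import *
s,_=st()
print(rel(D2W((5,0,127))))
```

```text
t 22.38 tcp [544.2  40.2 127.3] D [ 21.6   2.2 127.3] gap 49.0 F [-0.8  0.   0.3]
tool x,y,z in D (cols)
 [[-0.915 -0.077  0.397]
 [-0.089  0.996 -0.011]
 [-0.394 -0.046 -0.918]]  lean deg x,y: [23.4 -0.7] q [ 0.04  0.18  1.93 -0.1   0.64 -1.46]
[ 0.0155 -0.0009 -0.0063]
```

Request:
send_rows(commands=[[[0, 0, 0], 0], [[0, 0, 0], 0], [[0, 0, 0], 0], [[0, 0, 0], 0], [[0.004, 0, -0.0015], 0], [[0.008, 0, -0.003], 0], [[0.013, -0.001, -0.005], 0], [[0.018, -0.001, -0.007], 0.03]], hand=1, force=30)

```text
clock: 23.05
eef_pos: [525.6, 40.1, 127.7]
eef_rot: [-3.106, 0.41, 3.115]
wrist_force: [1.9, 8.0, 5.7]
finger_gap: 33.7
```

Run:
```python
from h import *
s,_=st()
print(rel(D2W((4,0,120))))
```

```text
t 23.05 tcp [525.6  40.1 127.7] D [  3.1   0.4 127.7] gap 33.7 F [1.9 8.  5.7]
tool x,y,z in D (cols)
 [[-0.915 -0.05   0.4  ]
 [-0.059  0.998 -0.01 ]
 [-0.398 -0.032 -0.917]]  lean deg x,y: [23.6 -0.6] q [ 0.04  0.14  1.98 -0.1   0.62 -1.43]
[ 0.0022 -0.0002  0.0074]
```

Request:
send_rows(commands=[[[0, 0, 0], 0.06], [[0, 0, 0], 0.12], [[0, 0, 0], 0.18], [[0.0005, 0, 0.0015], 0.24], [[0.001, 0, 0.003], 0.29], [[0.002, 0, 0.005], 0.32], [[0.0025, 0, 0.007], 0.32], [[0.0025, 0, 0.007], 0.32]])

```text
clock: 23.72
eef_pos: [529.7, 39.6, 124.6]
eef_rot: [3.036, 0.409, 2.766]
wrist_force: [-0.1, 3.4, 33.5]
finger_gap: 35.3
```

Run:
```python
from fitp import *
s,_=st()
cv2.imwrite("pics/w11.png",manip.camera("wrist")[:,:,::-1])
crop("side",'s11.png',230,150,410,290,4.4)
```

```text
t 23.72 tcp [529.7  39.6 124.6] D [  7.2   0.2 124.6] gap 35.3 F [-0.1  3.4 33.5]
tool x,y,z in D (cols)
 [[-0.881  0.239  0.409]
 [ 0.258  0.966 -0.01 ]
 [-0.398  0.097 -0.912]]  lean deg x,y: [24.2 -0.6] q [ 0.04  0.15  1.98 -0.11  0.6  -1.1 ]
```

View pics/w11.png

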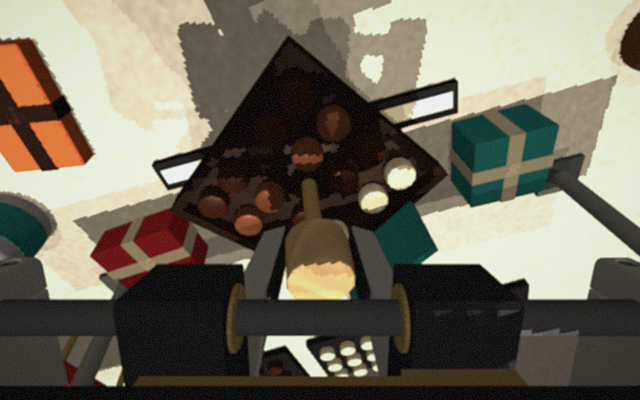

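View pics/s11.png

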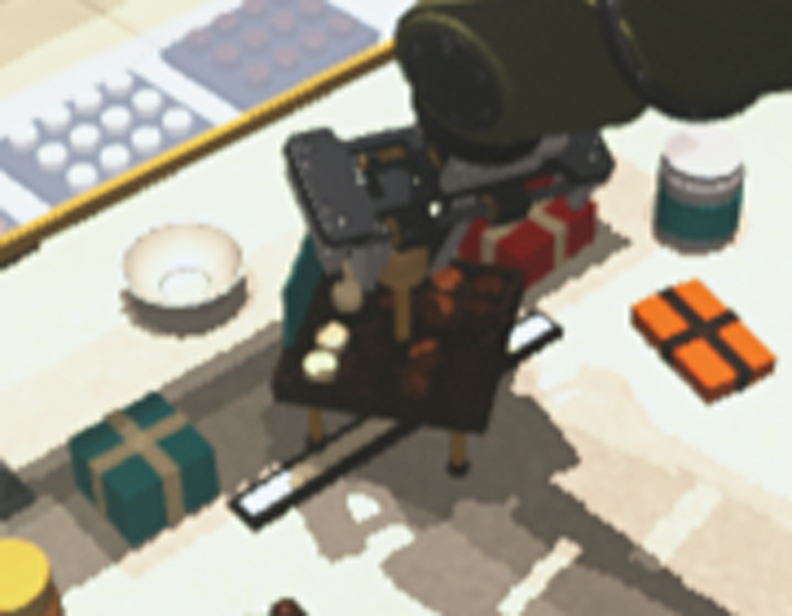

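Request:
send_rows(commands=[[[0.002, -0.0005, -0.004], 0], [[0.005, -0.0012, -0.007], 0], [[0.0075, -0.002, -0.0085], 0], [[0.0095, -0.0026, -0.01], 0], [[0.012, -0.0032, -0.011], 0], [[0.0135, -0.0037, -0.0117], 0], [[0.0135, -0.0037, -0.0117], 0], [[0.0135, -0.0037, -0.0117], 0]], force=16)

```text
clock: 24.48
eef_pos: [508.3, 40.5, 124.6]
eef_rot: [3.041, 0.397, 2.767]
wrist_force: [4.5, -3.0, 2.7]
finger_gap: 34.3
```

Request:
send_rows(commands=[[[0, 0, 0], 0], [[0, 0, 0], 0], [[0, 0, 0], 0], [[0, 0, 0], 0], [[0, 0, 0], -0.12], [[0, 0, 0], -0.24], [[0, 0, 0], -0.36], [[0, 0, 0], -0.47]], hand=-0.05)

```text
clock: 25.15
eef_pos: [507.9, 40.8, 124.2]
eef_rot: [-3.039, 0.395, -2.999]
wrist_force: [-0.3, -1.0, -1.1]
finger_gap: 49.5
```

Run:
```python
from fitp import *
s,_=st()
np.save("s12.npy",np.r_[s["eef_pos"],s["eef_rot"]])
cv2.imwrite("pics/w12.png",manip.camera("wrist")[:,:,::-1])
crop("side",'s12.png',230,150,410,290,4.4)
a=cv2.imread("pics/w12.png")[:,:,::-1]; a=np.clip(a.astype(float)*1.8,0,255).astype(np.uint8)
crop("",'w12c.png',160,30,480,310,2.4,a)
```

```text
t 25.15 tcp [507.9  40.8 124.2] D [-14.6  -0.6 124.2] gap 49.5 F [-0.3 -1.  -1.1]
tool x,y,z in D (cols)
 [[-0.898 -0.191  0.396]
 [-0.213  0.977 -0.011]
 [-0.385 -0.095 -0.918]]  lean deg x,y: [23.3 -0.7] q [ 0.04  0.1   2.02 -0.11  0.62 -1.57]
```

View pics/w12c.png

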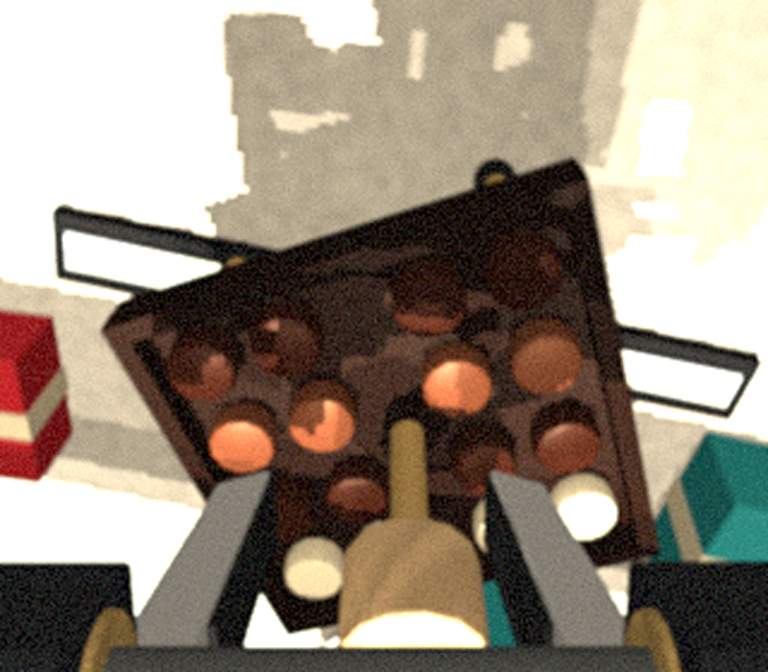

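View pics/s12.png

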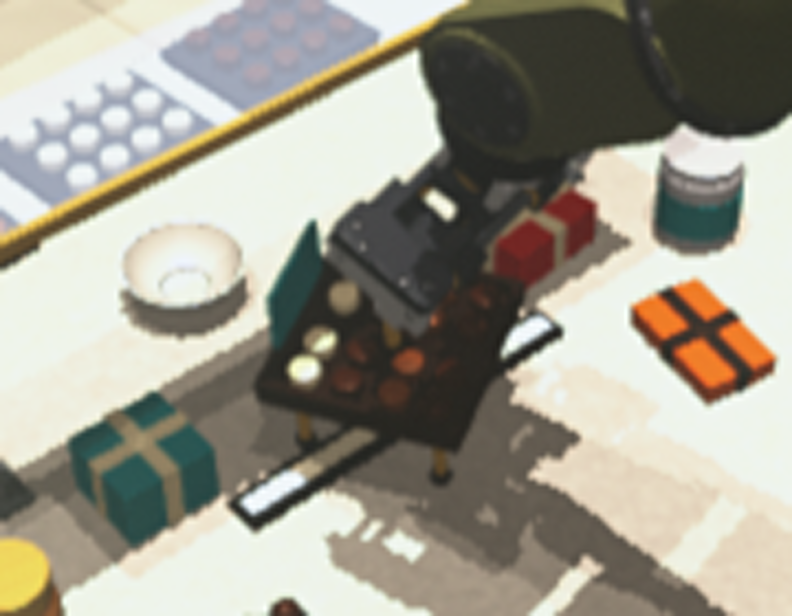

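Run:
```python
from fitp import *
q=np.load("s12.npy");s={"eef_pos":q[:3],"eef_rot":q[3:]}
S=lambda u,v:(230+u/4.4,150+v/4.4)
w=lambda u,v:(160+u/2.4,30+v/2.4)
obs=[("wrist",w(493,175),(-45,45,7)),("wrist",w(413,640),(0,0,152)),("wrist",w(105,328),(-65,-65,78)),("wrist",w(655,552),(65,65,78)),
("side",S(307,438),(45,45,7)),("side",S(440,475),(-45,45,7)),("side",S(465,449),(-65,65,60)),("side",S(260,400),(65,65,60)),("side",S(523,285),(-65,-65,78)),("side",S(317,222),(65,-35,122)),("side",S(270,300),(65,35,122))]
x=fit(obs,s,(-5,0,4,.5))
overlay(x,s,"wrist","pics/w12.png","pics/o12.png",(160,30,480,310),2.4)
print(rel(D2W((-10,0,126)),s))
```

```text
res [[-0.5, 0.1], [-0.3, 0.5], [-0.3, -4.3], [0.8, -3.3], [-1.0, -0.3], [-0.6, -0.5], [-2.1, 1.1], [-1.5, 0.1], [-0.2, -1.6], [-2.3, -1.2], [-1.5, -0.5]]
pos D [7.  1.1 0.7] yaw 29.8 axis [-0.055  0.075  0.996] knob [ -0.6  11.3 137.1]
(45, 45) [23.8 62.3 -3. ]
(45, -45) [ 68.3 -15.5   5.3]
(-45, 45) [-54.3  17.6  -4. ]
(-45, -45) [ -9.8 -60.2   4.4]
[-0.005  -0.0005  0.0002]
```

View pics/o12.png

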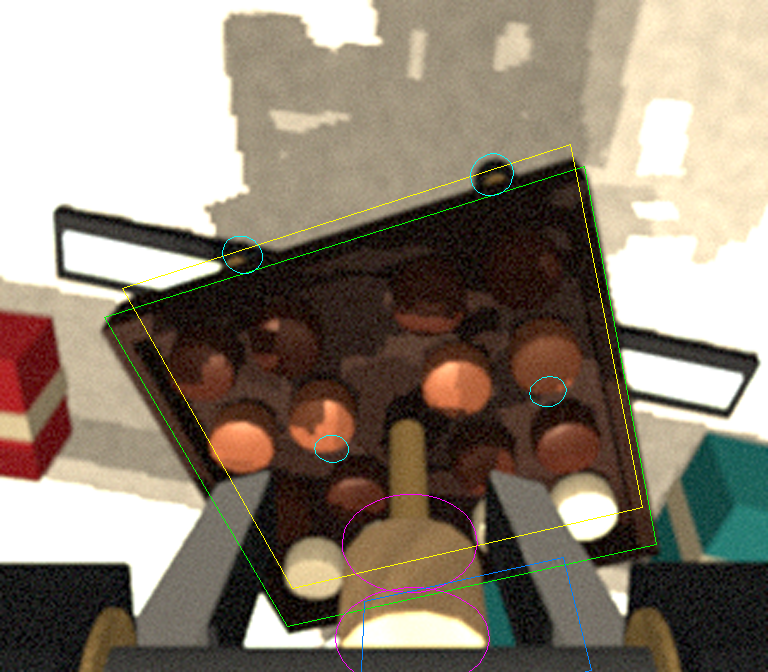

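Run:
```python
from h import *
print(rel(D2W((6,10,123))))
```

```text
[-0.0202  0.0066  0.0092]
```

Request:
send_rows(commands=[[[-0.006, 0.002, 0.003], -0.02], [[-0.012, 0.004, 0.006], -0.04], [[-0.018, 0.006, 0.008], -0.05], [[-0.02, 0.0066, 0.009], -0.05], [[-0.02, 0.0066, 0.009], -0.05], [[-0.02, 0.0066, 0.009], -0.05], [[-0.02, 0.0066, 0.009], -0.05], [[-0.02, 0.0066, 0.009], -0.05]])

```text
clock: 25.92
eef_pos: [529.2, 49.4, 123.3]
eef_rot: [-3.021, 0.391, -2.952]
wrist_force: [0.1, -0.7, 0.3]
finger_gap: 49.2
```

Run:
```python
from fitp import *
s,_=st()
a=manip.camera("wrist");a=np.clip(a.astype(float)*1.8,0,255).astype(np.uint8)
crop("",'w13c.png',160,30,480,310,2.4,a)
print(rel(D2W((7.5,0,121))))
```

```text
t 25.92 tcp [529.2  49.4 123.3] D [  5.8   9.9 123.3] gap 49.2 F [ 0.1 -0.7  0.3]
tool x,y,z in D (cols)
 [[-0.889 -0.23   0.397]
 [-0.256  0.967 -0.011]
 [-0.381 -0.111 -0.918]]  lean deg x,y: [23.4 -0.7] q [ 0.06  0.15  1.97 -0.12  0.62 -1.59]
[ 0.002  -0.0097  0.0029]
```

View pics/w13c.png

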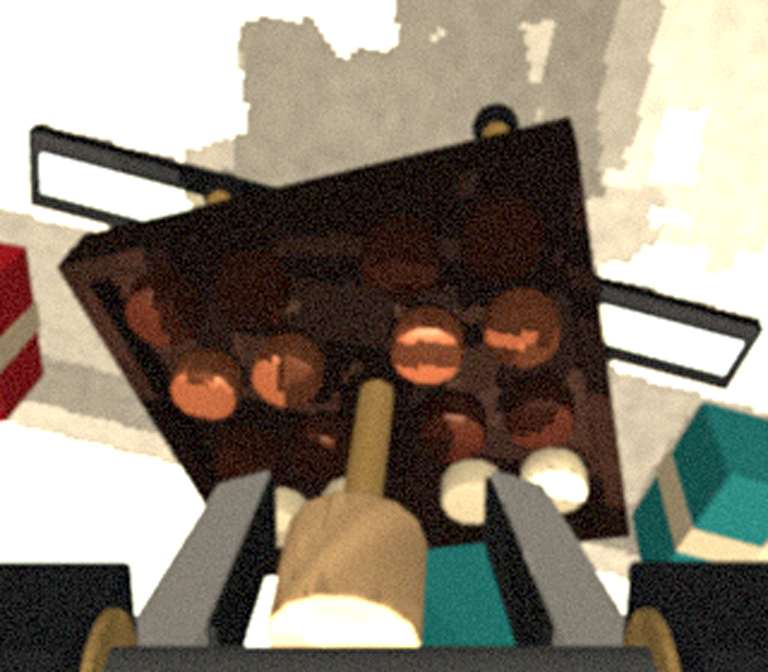

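Run:
```python
from h import *
print(rel(D2W((20.5,9.5,124))))
```

```text
[-0.0131 -0.0038  0.0052]
```

Request:
send_rows(commands=[[[-0.002, -0.001, 0.001], 0.06], [[-0.004, -0.002, 0.002], 0.12], [[-0.008, -0.003, 0.004], 0.18], [[-0.013, -0.0038, 0.005], 0.19], [[-0.013, -0.0038, 0.005], 0.19], [[-0.013, -0.0038, 0.005], 0.19], [[-0.013, -0.0038, 0.005], 0.19], [[-0.013, -0.0038, 0.005], 0.19]])

```text
clock: 26.63
eef_pos: [543.5, 47.7, 124.1]
eef_rot: [-3.1, 0.406, 3.127]
wrist_force: [0.2, 0.2, -0.5]
finger_gap: 49.1
```

Run:
```python
from fitp import *
s,_=st()
np.save("s14.npy",np.r_[s["eef_pos"],s["eef_rot"]])
a=manip.camera("wrist");cv2.imwrite("pics/w14.png",a[:,:,::-1]);a=np.clip(a.astype(float)*1.8,0,255).astype(np.uint8)
crop("",'w14c.png',160,30,480,310,2.4,a)
```

```text
t 26.63 tcp [543.5  47.7 124.1] D [ 20.2   9.6 124.1] gap 49.1 F [ 0.2  0.2 -0.5]
tool x,y,z in D (cols)
 [[-0.916 -0.059  0.397]
 [-0.07   0.998 -0.011]
 [-0.395 -0.038 -0.918]]  lean deg x,y: [23.4 -0.7] q [ 0.05  0.18  1.93 -0.12  0.63 -1.41]
```

View pics/w14c.png

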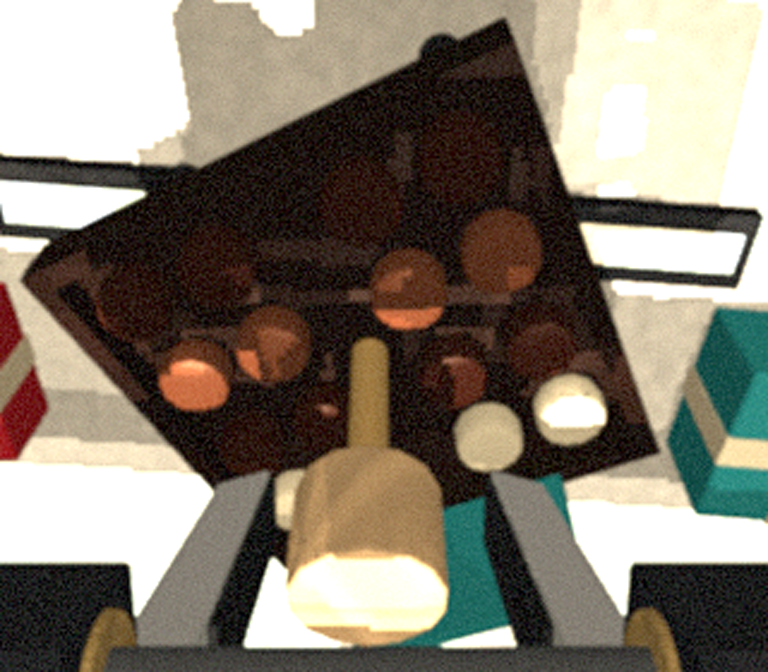

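Request:
send_rows(commands=[[[0, 0, 0], 0], [[0, 0, 0], 0], [[0, 0, 0], 0], [[0, 0, 0], 0], [[0.004, -0.001, -0.002], 0], [[0.008, -0.002, -0.004], 0], [[0.012, -0.003, -0.006], 0.02], [[0.0135, -0.004, -0.0067], 0.06]], hand=1, force=17)

```text
clock: 27.35
eef_pos: [527.2, 44.2, 124.4]
eef_rot: [-3.127, 0.406, 3.059]
wrist_force: [0.5, -0.1, -8.6]
finger_gap: 33.5
```

Request:
send_rows(commands=[[[0, 0, 0], 0.05], [[0, 0, 0], 0.1], [[0, 0, 0], 0.15], [[0, 0, 0], 0.19], [[0, 0, 0], 0.22], [[0, 0, 0], 0.24], [[0, 0, 0], 0.24], [[0, 0, 0], 0.24]])

```text
clock: 28.02
eef_pos: [528.1, 44.2, 124.8]
eef_rot: [3.054, 0.399, 2.8]
wrist_force: [-0.2, -0.6, -7.6]
finger_gap: 33.3
```

Run:
```python
from fitp import *
s,_=st()
np.save("s15.npy",np.r_[s["eef_pos"],s["eef_rot"]])
a=manip.camera("wrist");cv2.imwrite("pics/w15.png",a[:,:,::-1]);a=np.clip(a.astype(float)*1.8,0,255).astype(np.uint8)
crop("",'w15c.png',160,30,480,310,2.4,a)
crop("side",'s15.png',230,150,410,290,4.4)
```

```text
t 28.02 tcp [528.1  44.2 124.8] D [  5.2   4.7 124.8] gap 33.3 F [-0.2 -0.6 -7.6]
tool x,y,z in D (cols)
 [[-0.893  0.214  0.396]
 [ 0.229  0.973 -0.011]
 [-0.388  0.08  -0.918]]  lean deg x,y: [23.3 -0.7] q [ 0.05  0.15  1.97 -0.11  0.63 -1.12]
```

View pics/w15c.png

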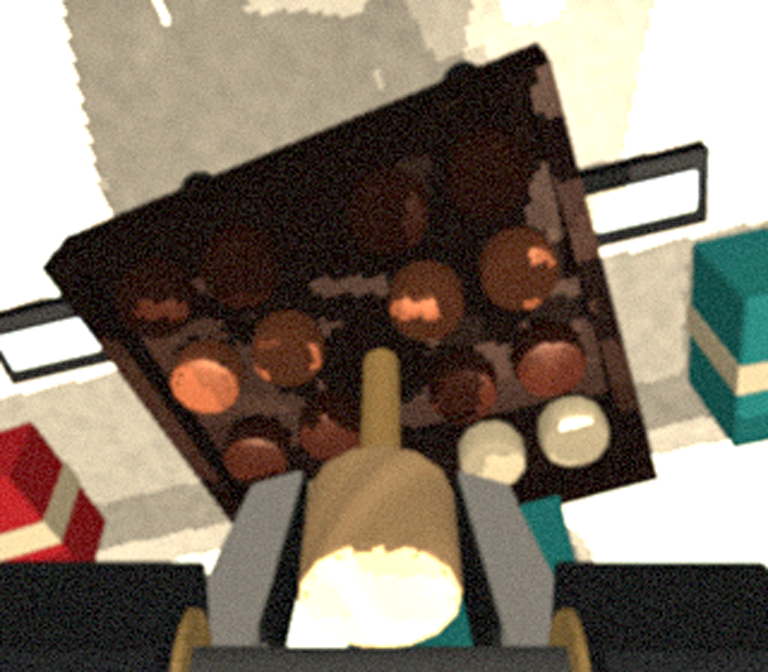

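View pics/s15.png

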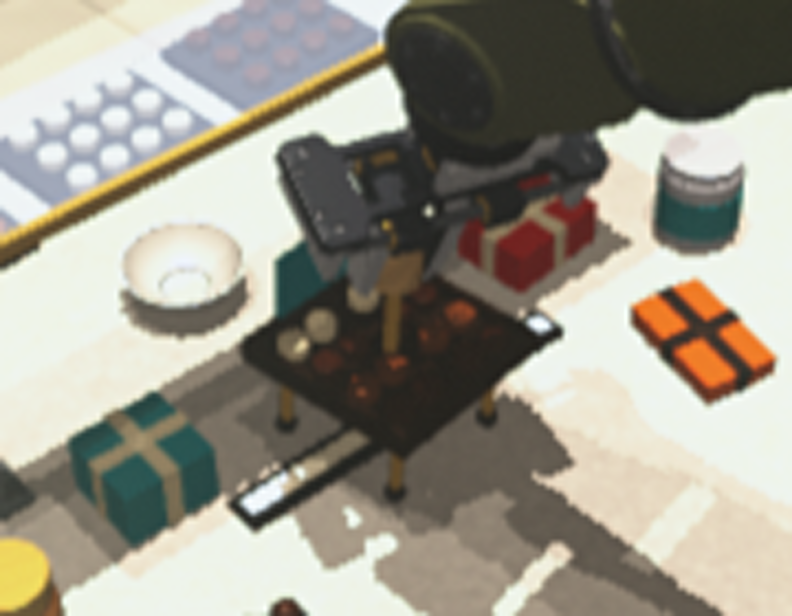

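Request:
send_rows(commands=[[[0.0006, -0.0001, 0.0013], 0], [[0.0012, -0.0002, 0.0026], 0], [[0.0018, -0.0003, 0.004], 0], [[0.0023, -0.0004, 0.0053], 0], [[0.0026, -0.0005, 0.006], 0], [[0.0026, -0.0005, 0.006], 0], [[0.0026, -0.0005, 0.006], 0], [[0.0026, -0.0005, 0.006], 0]], force=12)

```text
clock: 28.78
eef_pos: [530.5, 44.8, 121.4]
eef_rot: [3.051, 0.406, 2.799]
wrist_force: [-4.3, 4.5, 13.8]
finger_gap: 33.7
```

Feet are down now (force +14 N). Open, turn the tool back.

Request:
send_rows(commands=[[[0, 0, 0], 0], [[0, 0, 0], 0], [[0, 0, 0], 0], [[0, 0, 0], 0], [[0, 0, 0], -0.1], [[0, 0, 0], -0.2], [[0, 0, 0], -0.3], [[0, 0, 0], -0.34]], hand=-0.05)

```text
clock: 29.45
eef_pos: [529.2, 44.4, 119.1]
eef_rot: [-3.081, 0.406, -3.108]
wrist_force: [1.8, 3.3, 0.4]
finger_gap: 49.0
```

Run:
```python
from fitp import *
s,_=st()
np.save("s16.npy",np.r_[s["eef_pos"],s["eef_rot"]])
a=manip.camera("wrist");cv2.imwrite("pics/w16.png",a[:,:,::-1]);a=np.clip(a.astype(float)*1.8,0,255).astype(np.uint8)
crop("",'w16c.png',160,30,480,310,2.4,a)
crop("side",'s16.png',230,150,410,290,4.4)
```

```text
t 29.45 tcp [529.2  44.4 119.1] D [  6.3   5.  119.1] gap 49.0 F [1.8 3.3 0.4]
tool x,y,z in D (cols)
 [[-0.912 -0.1    0.399]
 [-0.114  0.993 -0.011]
 [-0.395 -0.055 -0.917]]  lean deg x,y: [23.5 -0.7] q [ 0.05  0.16  1.97 -0.12  0.61 -1.46]
```

View pics/w16c.png

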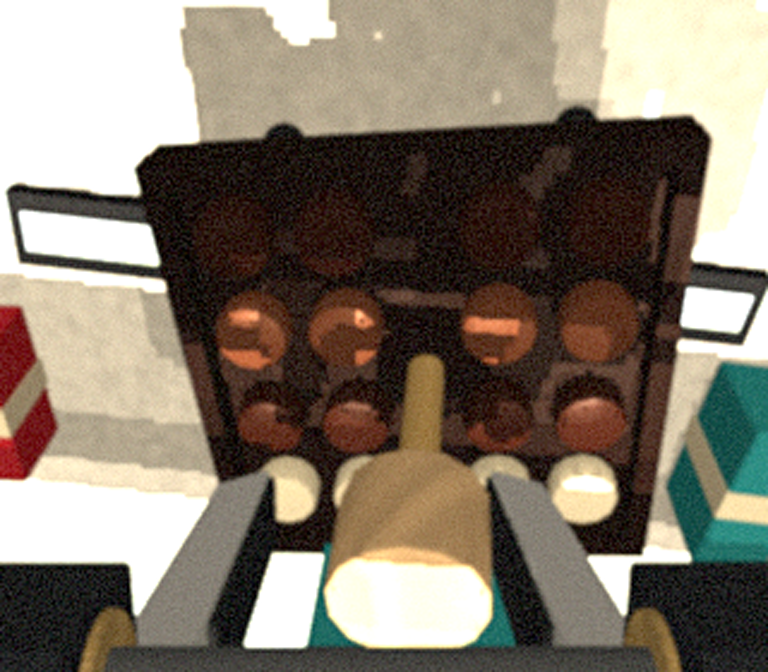

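View pics/s16.png

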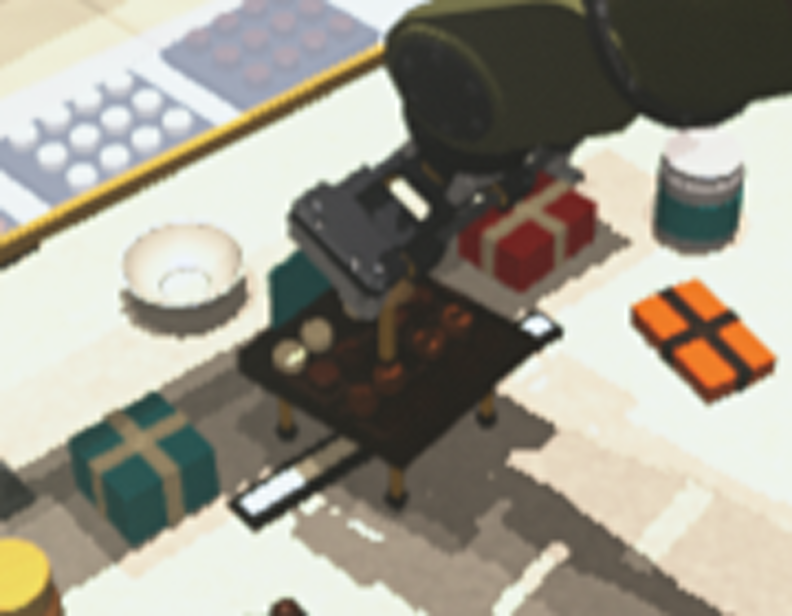

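```bash
cat > f16.py <<'E'
from fitp import *
q=np.load("s16.npy");s={"eef_pos":q[:3],"eef_rot":q[3:]}
S=lambda u,v:(230+u/4.4,150+v/4.4)
w=lambda u,v:(160+u/2.4,30+v/2.4)
obs=[("wrist",w(577,120),(-45,45,7)),("wrist",w(284,138),(-45,-45,7)),("wrist",w(140,165),(-65,-65,78)),("wrist",w(710,138),(-65,65,78)),("wrist",w(643,552),(65,65,78)),("wrist",w(410,605),(0,0,152)),
("side",S(288,428),(45,45,7)),("side",S(396,495),(-45,45,7)),("side",S(487,414),(-45,-45,7)),("side",S(240,350),(65,65,78))]
x=fit(obs,s,(0,0,0,.1),flat=True)
overlay(x,s,"wrist","pics/w16.png","pics/o16.png",(160,30,480,310),2.4)
fit(obs[:6],s,(0,0,0,.1),flat=True)
fit(obs[6:],s,(0,0,0,.1),flat=True)
# bar as seen in wrist: corners top z=8
for u,v in [(10,187),(20,248),(768,272),(742,343)]: print(np.round(W2D(ray("wrist",*w(u,v),8,s)),1))
E
python3 f16.py
```

```text
res [[-2.6, 3.5], [-0.9, 1.9], [-0.4, -0.2], [1.6, -0.5], [-1.7, -1.8], [5.7, -2.8], [-1.0, -0.7], [-0.9, -0.3], [-0.9, -0.9], [-2.1, -0.3]]
pos D [ 0.1 15.6  0. ] yaw 9.7 axis [0. 0. 1.] knob [1.00e-01 1.56e+01 1.37e+02]
(45, 45) [36.8 67.6  0. ]
(45, -45) [ 52.  -21.1   0. ]
(-45, 45) [-51.9  52.4   0. ]
(-45, -45) [-36.7 -36.3   0. ]
res [[-2.5, 3.7], [-0.7, 2.1], [-0.3, 0.0], [1.7, -0.2], [-1.6, -1.6], [5.9, -2.6]]
pos D [ 0.2 15.7  0. ] yaw 9.7 axis [0. 0. 1.] knob [  0.2  15.7 137. ]
(45, 45) [37.  67.7  0. ]
(45, -45) [ 52.2 -21.1   0. ]
(-45, 45) [-51.7  52.5   0. ]
(-45, -45) [-36.6 -36.2   0. ]
res [[0.2, -0.3], [0.1, 0.3], [0.4, -0.2], [-0.9, 0.0]]
pos D [-3.9 14.4  0. ] yaw 9.1 axis [0. 0. 1.] knob [ -3.9  14.4 137. ]
(45, 45) [33.4 66.   0. ]
(45, -45) [ 47.7 -22.9   0. ]
(-45, 45) [-55.4  51.7   0. ]
(-45, -45) [-41.2 -37.1   0. ]
[ -11.2 -126.5    8. ]
[  11.2 -126.9    8. ]
[-13.  129.1   8. ]
[ 15.2 131.    8. ]
```

View pics/o16.png

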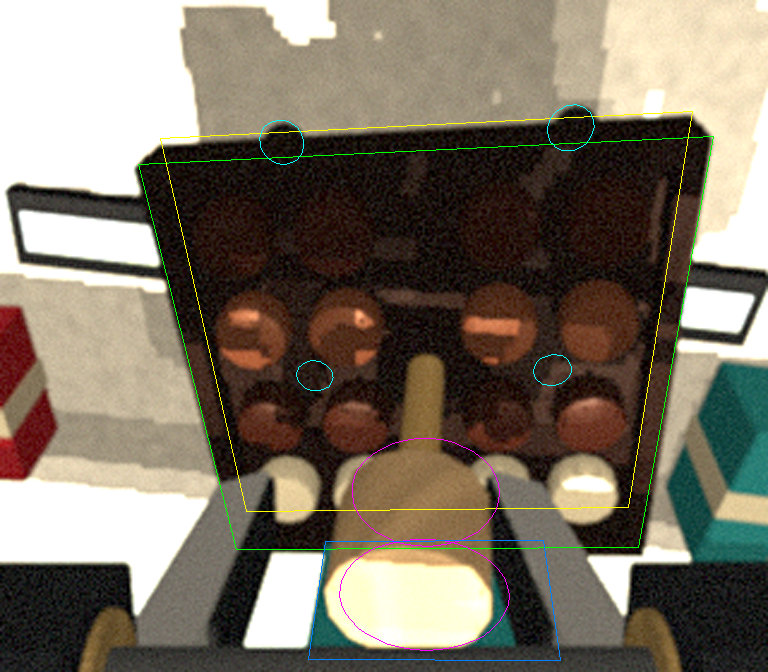

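Request:
send_rows(commands=[[[-0.001, 0.004, 0], 0], [[-0.002, 0.0085, 0], 0], [[-0.002, 0.0085, 0], 0], [[-0.002, 0.0085, 0], 0], [[-0.002, 0.0085, 0], 0], [[-0.002, 0.0085, 0], 0], [[-0.002, 0.0085, 0], 0], [[-0.002, 0.0085, 0], 0]], hand=1, force=18)

```text
clock: 30.22
eef_pos: [530.0, 52.7, 118.6]
eef_rot: [-3.083, 0.404, -3.114]
wrist_force: [-1.0, 2.1, -5.5]
finger_gap: 34.5
```

Run:
```python
from fitp import *
s,_=st()
print(rel(D2W((9,-1,119.5))))
```

```text
t 30.22 tcp [530.   52.7 118.6] D [  6.3  13.3 118.6] gap 34.5 F [-1.   2.1 -5.5]
tool x,y,z in D (cols)
 [[-0.913 -0.095  0.396]
 [-0.108  0.994 -0.011]
 [-0.393 -0.053 -0.918]]  lean deg x,y: [23.3 -0.7] q [ 0.07  0.17  1.97 -0.13  0.61 -1.43]
[-0.0013 -0.0145  0.0003]
```

Request:
send_rows(commands=[[[0.0003, -0.002, 0.0005], 0.03], [[0.0006, -0.0045, 0.001], 0.06], [[0.001, -0.007, 0.001], 0.09], [[0.0013, -0.0095, 0.001], 0.12], [[0.0016, -0.0115, 0.001], 0.15], [[0.0018, -0.013, 0.001], 0.175], [[0.0018, -0.013, 0.001], 0.175], [[0.0018, -0.013, 0.001], 0.175]])

```text
clock: 30.88
eef_pos: [531.5, 39.7, 120.5]
eef_rot: [3.121, 0.415, 2.975]
wrist_force: [5.0, 4.4, 6.8]
finger_gap: 33.9
```

Run:
```python
from fitp import *
s,_=st()
np.save("s17.npy",np.r_[s["eef_pos"],s["eef_rot"]])
a=manip.camera("wrist");cv2.imwrite("pics/w17.png",a[:,:,::-1]);a=np.clip(a.astype(float)*1.8,0,255).astype(np.uint8)
crop("",'w17c.png',160,30,480,310,2.4,a)
crop("side",'s17.png',230,150,410,290,4.4)
```

```text
t 30.88 tcp [531.5  39.7 120.5] D [  9.    0.5 120.5] gap 33.9 F [5.  4.4 6.8]
tool x,y,z in D (cols)
 [[-0.912  0.067  0.404]
 [ 0.069  0.998 -0.01 ]
 [-0.403  0.019 -0.915]]  lean deg x,y: [23.8 -0.6] q [ 0.04  0.16  1.97 -0.11  0.6  -1.3 ]
```

View pics/w17c.png

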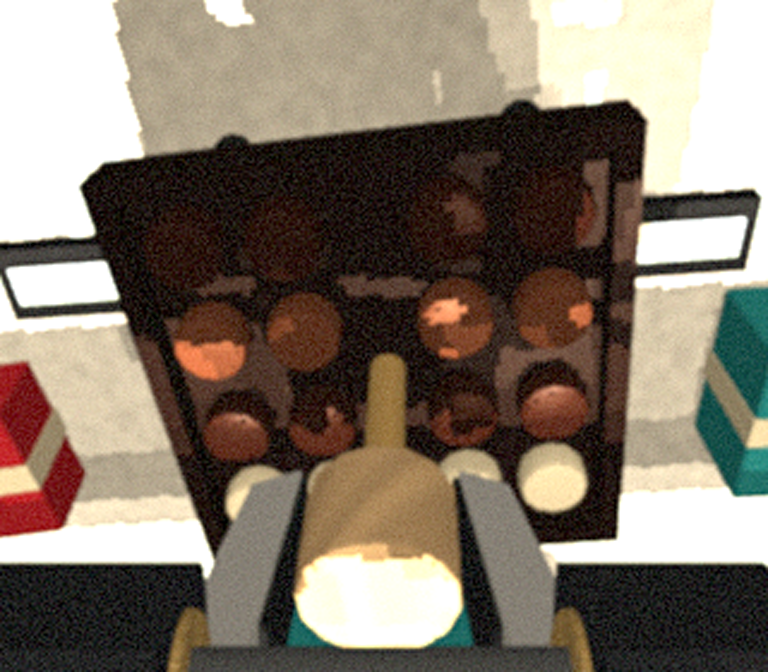

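View pics/s17.png

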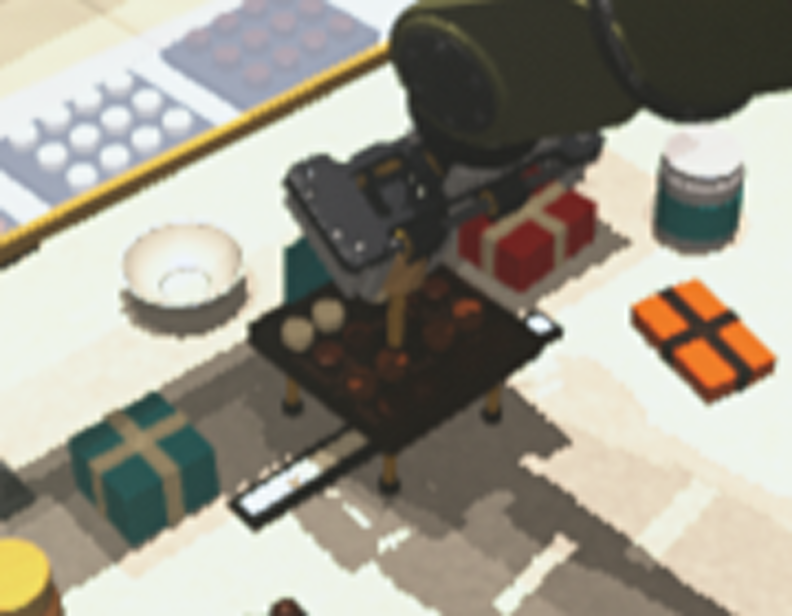

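```bash
cat > f17.py <<'E'
from fitp import *
q=np.load("s17.npy");s={"eef_pos":q[:3],"eef_rot":q[3:]}
S=lambda u,v:(230+u/4.4,150+v/4.4)
w=lambda u,v:(160+u/2.4,30+v/2.4)
obs=[("wrist",w(520,114),(-45,45,7)),("wrist",w(232,148),(-45,-45,7)),("wrist",w(83,187),(-65,-65,78)),("wrist",w(645,125),(-65,65,78)),("wrist",w(617,538),(65,65,78)),("wrist",w(378,608),(0,0,152)),
("side",S(293,405),(45,45,7)),("side",S(388,483),(-45,45,7)),("side",S(492,410),(-45,-45,7)),("side",S(250,330),(65,65,78))]
x=fit(obs,s,(0,0,0,.1),flat=True)
x=fit(obs,s,(0,0,0,.1))
overlay(x,s,"wrist","pics/w17.png","pics/o17.png",(160,30,480,310),2.4)
for u,v in [(0,245),(18,315),(755,192),(745,262)]: print(np.round(W2D(ray("wrist",*w(u,v),8,s)),1))
E
python3 f17.py
```

```text
res [[-3.5, 2.7], [-2.1, 1.8], [0.1, -0.1], [1.1, -0.5], [-3.7, -4.7], [8.5, -4.9], [-0.2, -0.6], [-0.5, -0.7], [-0.3, -0.8], [-2.2, -1.8]]
pos D [5.8 4.8 0. ] yaw 2.3 axis [0. 0. 1.] knob [  5.8   4.8 137. ]
(45, 45) [49.  51.5  0. ]
(45, -45) [ 52.5 -38.4   0. ]
(-45, 45) [-41.  48.   0.]
(-45, -45) [-37.4 -42.    0. ]
res [[0.5, 0.4], [0.4, 0.2], [-2.8, 0.7], [1.2, -0.4], [-1.0, -2.7], [-0.1, -0.5], [-0.7, -0.2], [-0.3, -1.0], [-0.6, -0.3], [-2.0, -2.4]]
pos D [3.3 8.2 2.2] yaw 3.5 axis [ 0.019 -0.051  0.999] knob [  6.    1.2 139. ]
(45, 45) [45.5 55.8  3.8]
(45, -45) [ 50.9 -33.9  -0.9]
(-45, 45) [-44.3  50.3   5.2]
(-45, -45) [-38.9 -39.4   0.6]
[ -12.  -123.8    8. ]
[  15.3 -127.1    8. ]
[-12.  128.9   8. ]
[ 13.8 131.1   8. ]
```

View pics/o17.png

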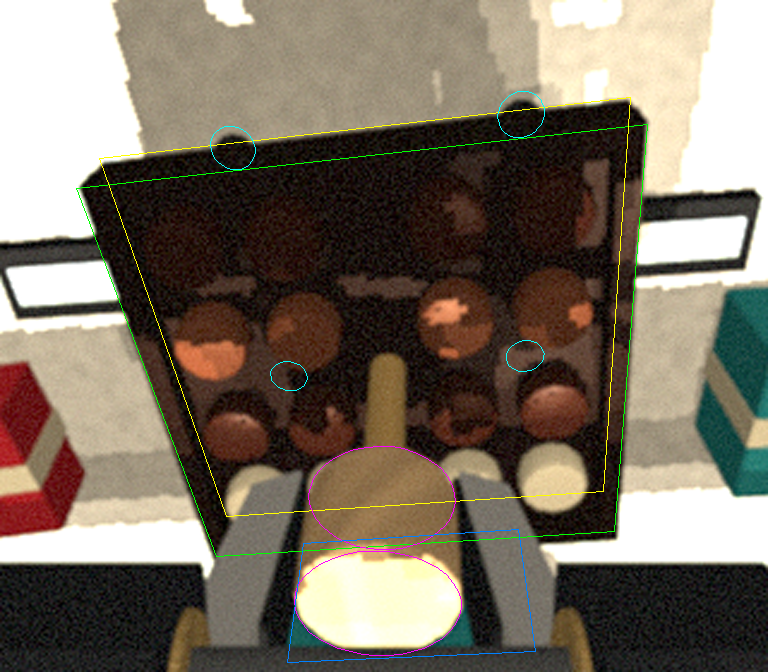

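Request:
send_rows(commands=[[[0, -0.003, 0], 0.05], [[0.0005, -0.006, -0.0005], 0.1], [[0.001, -0.008, -0.001], 0.15], [[0.0013, -0.008, -0.0012], 0.18], [[0.0013, -0.007, -0.0012], 0.14], [[0.0013, -0.005, -0.0012], 0.1], [[0.0013, -0.002, -0.0012], 0.065], [[0.0013, 0, -0.0012], 0.065]], force=20)

```text
clock: 31.65
eef_pos: [528.0, 39.8, 119.2]
eef_rot: [3.097, 0.408, 2.909]
wrist_force: [1.6, -1.5, 0.9]
finger_gap: 33.6
```

Run:
```python
from fitp import *
s,_=st()
np.save("s18.npy",np.r_[s["eef_pos"],s["eef_rot"]])
a=manip.camera("wrist");cv2.imwrite("pics/w18.png",a[:,:,::-1]);a=np.clip(a.astype(float)*1.8,0,255).astype(np.uint8)
crop("",'w18c.png',160,30,480,310,2.4,a)
crop("side",'s18.png',230,150,410,290,4.4)
```

```text
t 31.65 tcp [528.   39.8 119.2] D [  5.4   0.3 119.2] gap 33.6 F [ 1.6 -1.5  0.9]
tool x,y,z in D (cols)
 [[-0.909  0.124  0.398]
 [ 0.13   0.991 -0.012]
 [-0.396  0.041 -0.917]]  lean deg x,y: [23.5 -0.7] q [ 0.04  0.16  1.98 -0.11  0.61 -1.23]
```

View pics/w18c.png

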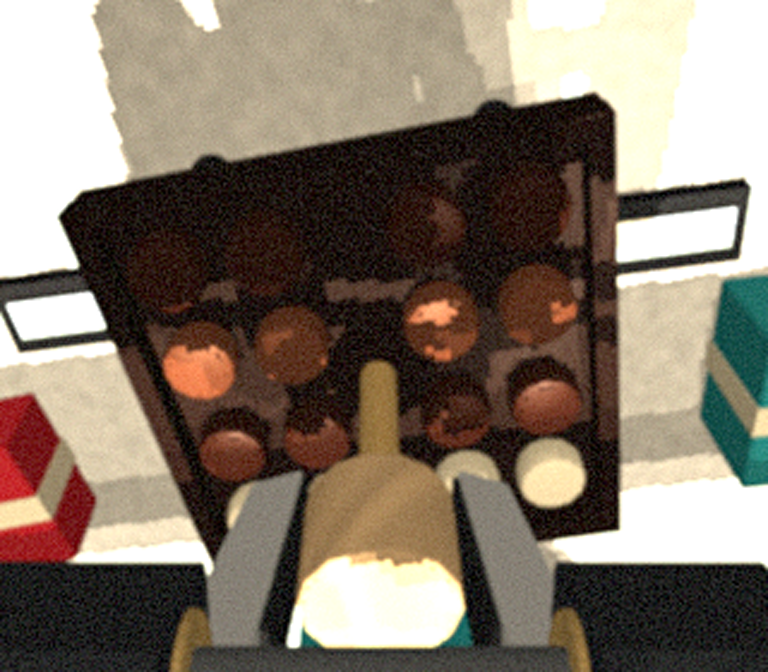

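View pics/s18.png

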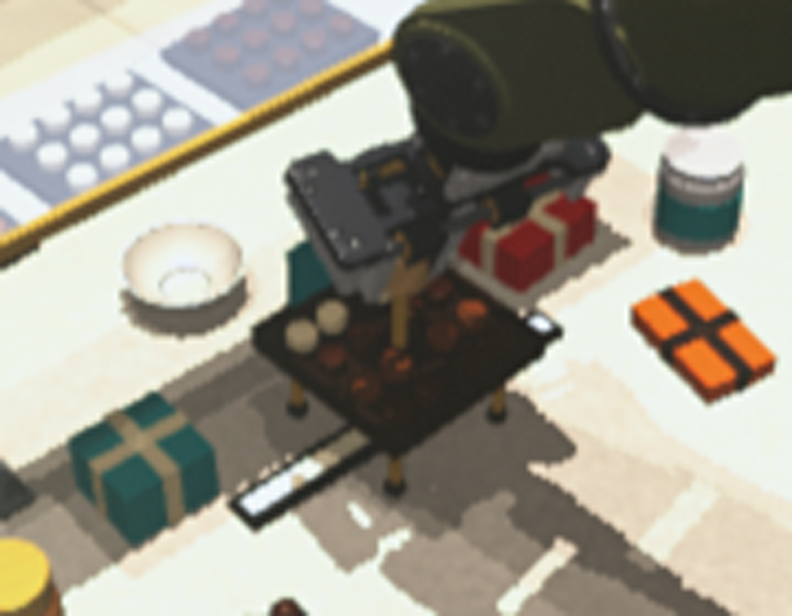

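```bash
cat > f18.py <<'E'
from fitp import *
q=np.load("s18.npy");s={"eef_pos":q[:3],"eef_rot":q[3:]}
S=lambda u,v:(230+u/4.4,150+v/4.4)
w=lambda u,v:(160+u/2.4,30+v/2.4)
obs=[("wrist",w(494,113),(-45,45,7)),("wrist",w(209,168),(-45,-45,7)),("wrist",w(63,215),(-65,-65,78)),("wrist",w(615,115),(-65,65,78)),("wrist",w(618,528),(65,65,78)),("wrist",w(383,608),(0,0,152)),
("side",S(298,407),(45,45,7)),("side",S(394,484),(-45,45,7)),("side",S(496,410),(-45,-45,7)),("side",S(254,335),(65,65,78))]
x=fit(obs,s,(0,0,0,.1),flat=True)
x=fit(obs,s,(0,0,0,.1))
for u,v in [(0,285),(20,350),(747,183),(738,258)]: print(np.round(W2D(ray("wrist",*w(u,v),8,s)),1))
E
python3 f18.py
```

```text
res [[-2.0, 2.5], [-0.4, 1.0], [-0.8, -0.0], [1.5, -0.4], [-2.1, -3.4], [5.2, -1.7], [-0.4, -0.8], [-0.7, -0.7], [-0.3, -0.7], [-2.2, -2.6]]
pos D [3.3 3.3 0. ] yaw 2.5 axis [0. 0. 1.] knob [  3.3   3.3 137. ]
(45, 45) [46.3 50.3  0. ]
(45, -45) [ 50.2 -39.7   0. ]
(-45, 45) [-43.6  46.3   0. ]
(-45, -45) [-39.7 -43.6   0. ]
res [[-0.1, 0.8], [1.2, -0.2], [-1.9, 0.5], [0.6, -0.5], [-0.7, -3.2], [-0.0, -0.0], [-0.8, -0.3], [-0.7, -0.7], [-0.5, -0.2], [-2.1, -2.7]]
pos D [2.  5.4 0.3] yaw 3.3 axis [ 0.012 -0.031  0.999] knob [  3.7   1.2 137.2]
(45, 45) [44.4 52.9  1.2]
(45, -45) [ 49.6 -36.9  -1.6]
(-45, 45) [-45.5  47.7   2.1]
(-45, -45) [-40.3 -42.1  -0.7]
[ -10.5 -123.7    8. ]
[  15.8 -127.3    8. ]
[-11.5 130.1   8. ]
[ 16.1 131.2   8. ]
```

Request:
send_rows(commands=[[[0, -0.001, 0], 0.03], [[0, -0.002, 0], 0.05], [[0, -0.003, 0], 0.07], [[0, -0.003, 0], 0.08], [[0, -0.002, 0], 0.08], [[0, -0.001, 0], 0.08], [[0, 0, 0], 0.08], [[0, 0.001, 0], 0.08]], force=22)

```text
clock: 32.42
eef_pos: [527.5, 40.8, 118.3]
eef_rot: [3.063, 0.4, 2.821]
wrist_force: [2.4, -3.2, -0.1]
finger_gap: 33.7
```

Request:
send_rows(commands=[[[0, 0, 0], 0], [[0, 0, 0], 0], [[0, 0, 0], 0], [[0, 0, 0], 0], [[0, 0, 0], 0], [[0, 0, -0.001], 0], [[0, 0, -0.002], 0], [[0, 0, -0.002], 0]], hand=-0.05)

```text
clock: 33.08
eef_pos: [526.9, 41.1, 120.6]
eef_rot: [3.062, 0.401, 2.821]
wrist_force: [0.6, 0.2, -0.2]
finger_gap: 49.1
```

Run:
```python
from fitp import *
s,_=st()
np.save("s19.npy",np.r_[s["eef_pos"],s["eef_rot"]])
a=manip.camera("wrist");cv2.imwrite("pics/w19.png",a[:,:,::-1]);a=np.clip(a.astype(float)*1.8,0,255).astype(np.uint8)
crop("",'w19c.png',160,30,480,310,2.4,a)
crop("side",'s19.png',230,150,410,290,4.4)
```

```text
t 33.08 tcp [526.9  41.1 120.6] D [  4.3   1.4 120.6] gap 49.1 F [ 0.6  0.2 -0.2]
tool x,y,z in D (cols)
 [[-0.896  0.197  0.397]
 [ 0.21   0.978 -0.011]
 [-0.391  0.073 -0.918]]  lean deg x,y: [23.4 -0.7] q [ 0.04  0.15  1.98 -0.11  0.61 -1.15]
```

View pics/w19c.png

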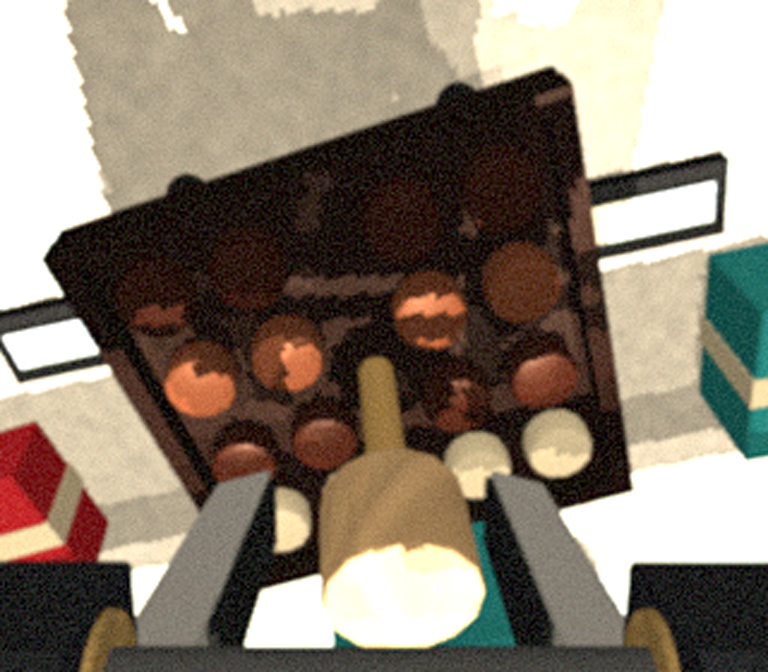

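View pics/s19.png

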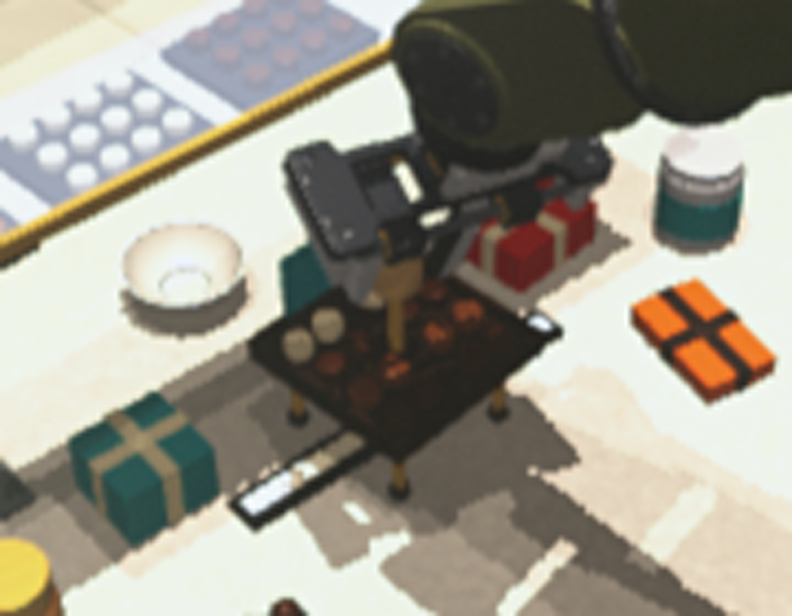

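```bash
cat > f19.py <<'E'
from fitp import *
q=np.load("s19.npy");s={"eef_pos":q[:3],"eef_rot":q[3:]}
S=lambda u,v:(230+u/4.4,150+v/4.4)
w=lambda u,v:(160+u/2.4,30+v/2.4)
obs=[("wrist",w(457,97),(-45,45,7)),("wrist",w(186,190),(-45,-45,7)),("wrist",w(47,258),(-65,-65,78)),("wrist",w(573,85),(-65,65,78)),("wrist",w(630,490),(65,65,78)),("wrist",w(406,597),(0,0,152)),
("side",S(298,417),(45,45,7)),("side",S(399,490),(-45,45,7)),("side",S(498,411),(-45,-45,7)),("side",S(252,345),(65,65,78))]
x=fit(obs,s,(0,0,0,.1),flat=True)
overlay(x,s,"wrist","pics/w19.png","pics/o19.png",(160,30,480,310),2.4)
x=fit(obs,s,(0,0,0,.1))
L=[np.round(W2D(ray("wrist",*w(u,v),8,s)),1) for u,v in [(0,312),(20,380),(724,155),(722,230)]];print(L,np.mean(L,0))
E
python3 f19.py
```

```text
res [[0.4, 3.2], [1.3, 1.1], [-2.0, -1.1], [0.0, -1.0], [0.8, -0.4], [-1.0, -0.2], [-0.9, -1.6], [-1.1, -1.5], [-1.1, -1.2], [-2.3, -3.1]]
pos D [2.4 5.5 0. ] yaw 5.4 axis [0. 0. 1.] knob [  2.4   5.5 137. ]
(45, 45) [42.9 54.6  0. ]
(45, -45) [ 51.4 -35.    0. ]
(-45, 45) [-46.7  46.1   0. ]
(-45, -45) [-38.2 -43.5   0. ]
res [[-0.0, 0.8], [0.8, -0.8], [-1.2, 0.1], [0.0, -0.1], [-0.2, -3.5], [0.1, 0.1], [-0.6, -0.5], [-0.7, -1.0], [-0.8, -0.7], [-2.4, -2.1]]
pos D [ 0.6  5.6 -1.9] yaw 5.6 axis [0.029 0.001 1.   ] knob [  4.7   5.8 135. ]
(45, 45) [41.  54.8 -3.2]
(45, -45) [ 49.8 -34.7  -3.3]
(-45, 45) [-48.5  46.   -0.5]
(-45, -45) [-39.7 -43.6  -0.7]
[array([ -12.2, -120.8,    8. ]), array([  15.9, -127.2,    8. ]), array([-11.8, 130. ,   8. ]), array([ 15.6, 131.1,   8. ])] [1.875 3.275 8.   ]
```

View pics/o19.png

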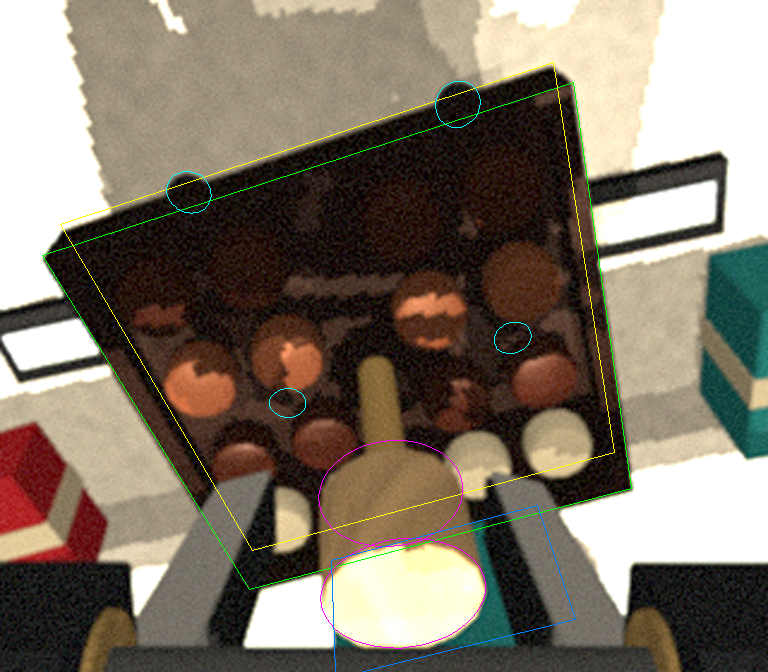

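Run:
```python
from h import *
print(rel(D2W((9.5,5.5,120.5))))
```

```text
[-0.0038  0.005   0.002 ]
```

Request:
send_rows(commands=[[[-0.002, 0.003, 0.001], -0.1], [[-0.004, 0.005, 0.002], -0.2], [[-0.004, 0.005, 0.002], -0.3], [[-0.004, 0.005, 0.002], -0.31], [[-0.004, 0.005, 0.002], -0.31], [[-0.004, 0.005, 0.002], -0.31], [[-0.004, 0.005, 0.002], -0.31], [[-0.004, 0.005, 0.002], -0.31]])

```text
clock: 33.85
eef_pos: [532.5, 44.6, 120.5]
eef_rot: [-3.088, 0.405, -3.127]
wrist_force: [0.1, -0.6, 0.4]
finger_gap: 49.1
```

Request:
send_rows(commands=[[[0, 0, 0], 0], [[0, 0, 0], 0], [[0, 0, 0], 0], [[0, 0, 0], 0], [[0, 0, 0], 0.02], [[0, -0.001, 0], 0.06], [[0, -0.002, 0], 0.1], [[0, -0.002, 0], 0.14]], hand=1, force=18)

```text
clock: 34.52
eef_pos: [533.1, 42.5, 121.1]
eef_rot: [3.134, 0.41, 3.003]
wrist_force: [3.4, -2.1, -0.6]
finger_gap: 33.9
```

Run:
```python
from fitp import *
s,_=st()
np.save("s20.npy",np.r_[s["eef_pos"],s["eef_rot"]])
a=manip.camera("wrist");cv2.imwrite("pics/w20.png",a[:,:,::-1]);a=np.clip(a.astype(float)*1.8,0,255).astype(np.uint8)
crop("",'w20c.png',160,30,480,310,2.4,a)
```

```text
t 34.52 tcp [533.1  42.5 121.1] D [ 10.3   3.4 121.1] gap 33.9 F [ 3.4 -2.1 -0.6]
tool x,y,z in D (cols)
 [[-0.916  0.044  0.398]
 [ 0.044  0.999 -0.011]
 [-0.399  0.007 -0.917]]  lean deg x,y: [23.5 -0.7] q [ 0.04  0.16  1.96 -0.11  0.61 -1.31]
```

View pics/w20c.png

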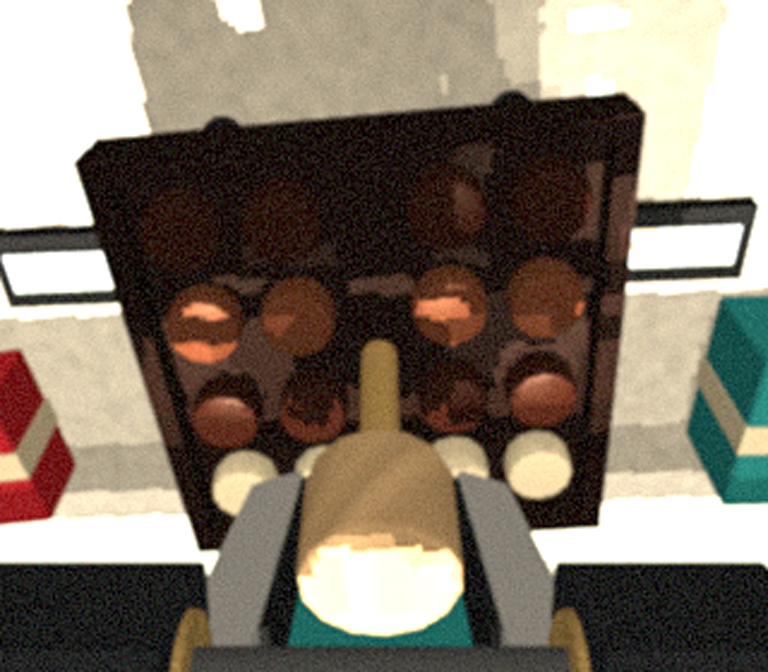

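Request:
send_rows(commands=[[[0, 0, 0], 0], [[0, 0, 0], 0], [[0, 0, 0], 0.03], [[0, 0, 0], 0.06], [[0, 0, 0], 0.09], [[0, 0, 0], 0.1], [[0, 0, 0], 0.1], [[0, 0, 0], 0.1]], force=30)

```text
clock: 35.23
eef_pos: [532.8, 42.3, 120.9]
eef_rot: [3.093, 0.406, 2.899]
wrist_force: [2.8, -4.5, 4.1]
finger_gap: 33.7
```

Request:
send_rows(commands=[[[0, 0, 0], 0], [[0, 0, 0], 0], [[0, 0, 0], 0], [[0, 0, 0], 0], [[0, 0, 0], 0], [[0, 0, -0.001], 0], [[0, 0, -0.002], 0], [[0, 0, -0.002], 0]], hand=-0.05)

```text
clock: 35.9
eef_pos: [531.8, 42.7, 122.6]
eef_rot: [3.092, 0.406, 2.897]
wrist_force: [-0.1, 0.2, -0.3]
finger_gap: 49.3
```

Run:
```python
from fitp import *
s,_=st()
np.save("s21.npy",np.r_[s["eef_pos"],s["eef_rot"]])
a=manip.camera("wrist");cv2.imwrite("pics/w21.png",a[:,:,::-1]);a=np.clip(a.astype(float)*1.8,0,255).astype(np.uint8)
crop("",'w21c.png',160,30,480,310,2.4,a)
crop("side",'s21.png',230,150,410,290,4.4)
```

```text
t 35.9 tcp [531.8  42.7 122.6] D [  9.    3.5 122.6] gap 49.3 F [-0.1  0.2 -0.3]
tool x,y,z in D (cols)
 [[-0.908  0.134  0.397]
 [ 0.141  0.99  -0.011]
 [-0.395  0.046 -0.918]]  lean deg x,y: [23.4 -0.7] q [ 0.04  0.16  1.96 -0.11  0.62 -1.21]
```

View pics/w21c.png

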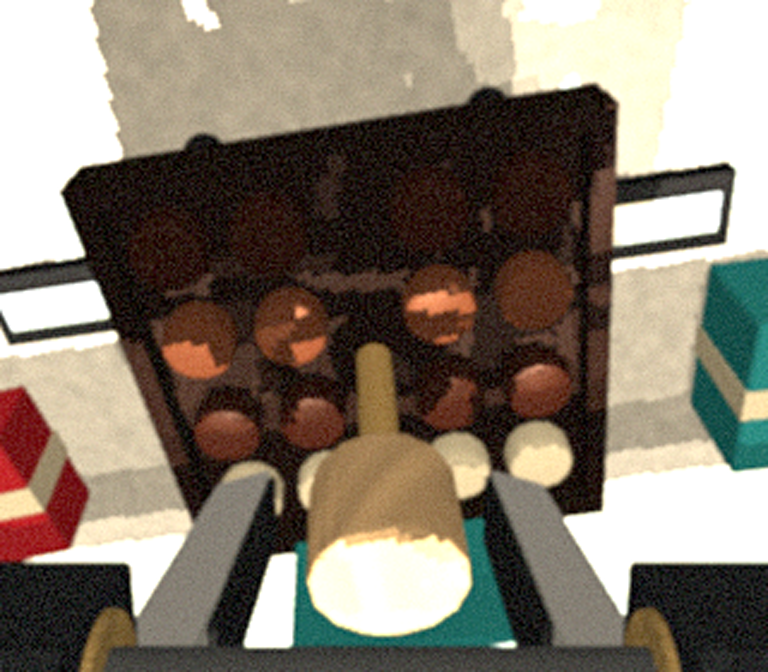

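View pics/s21.png

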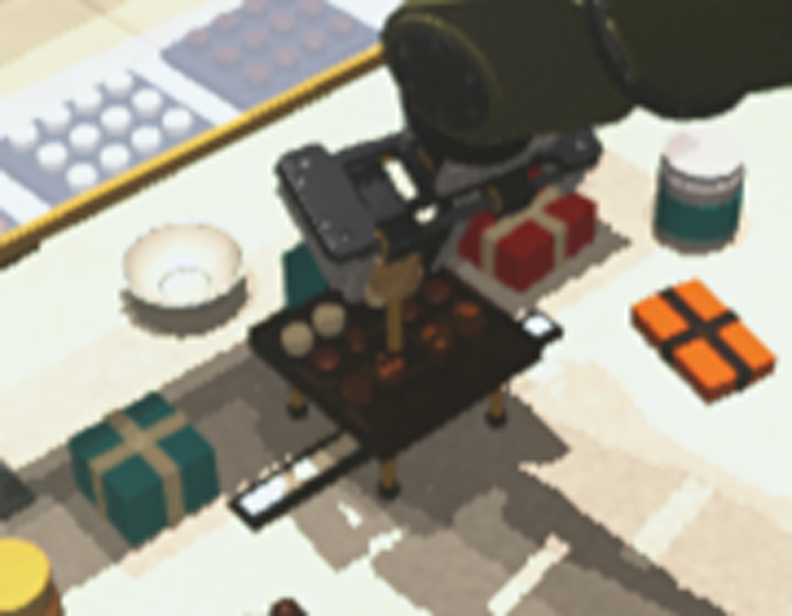

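```bash
cat > f21.py <<'E'
from fitp import *
q=np.load("s21.npy");s={"eef_pos":q[:3],"eef_rot":q[3:]}
S=lambda u,v:(230+u/4.4,150+v/4.4)
w=lambda u,v:(160+u/2.4,30+v/2.4)
obs=[("wrist",w(486,103),(-45,45,7)),("wrist",w(202,150),(-45,-45,7)),("wrist",w(64,193),(-65,-65,78)),("wrist",w(616,105),(-65,65,78)),("wrist",w(602,512),(65,65,78)),("wrist",w(388,588),(0,0,152)),
("side",S(297,409),(45,45,7)),("side",S(388,487),(-45,45,7)),("side",S(496,415),(-45,-45,7)),("side",S(250,335),(65,65,78))]
x=fit(obs,s,(0,0,0,.1),flat=True)
overlay(x,s,"wrist","pics/w21.png","pics/o21.png",(160,30,480,310),2.4)
L=[np.round(W2D(ray("wrist",*w(u,v),8,s)),1) for u,v in [(0,272),(20,341),(733,167),(727,242)]];print(L,np.mean(L,0))
E
python3 f21.py; python3 -c "
from h import *
print(rel(D2W((-45,5,245))))"
```

```text
res [[-0.0, 3.2], [1.2, 2.2], [-1.9, -0.6], [0.0, -0.6], [-0.3, -0.6], [0.2, -2.4], [-0.9, -1.6], [-1.0, -1.2], [-1.1, -1.0], [-2.0, -3.2]]
pos D [4.1 5.5 0. ] yaw 0.5 axis [0. 0. 1.] knob [  4.1   5.5 137. ]
(45, 45) [48.7 50.9  0. ]
(45, -45) [ 49.5 -39.1   0. ]
(-45, 45) [-41.3  50.1   0. ]
(-45, -45) [-40.5 -39.9   0. ]
[array([ -11.7, -119.3,    8. ]), array([  15.9, -123.7,    8. ]), array([-11.3, 130.4,   8. ]), array([ 16.2, 132. ,   8. ])] [2.275 4.85  8.   ]
[ 9.000e-04 -1.000e-04 -1.339e-01]
```

View pics/o21.png

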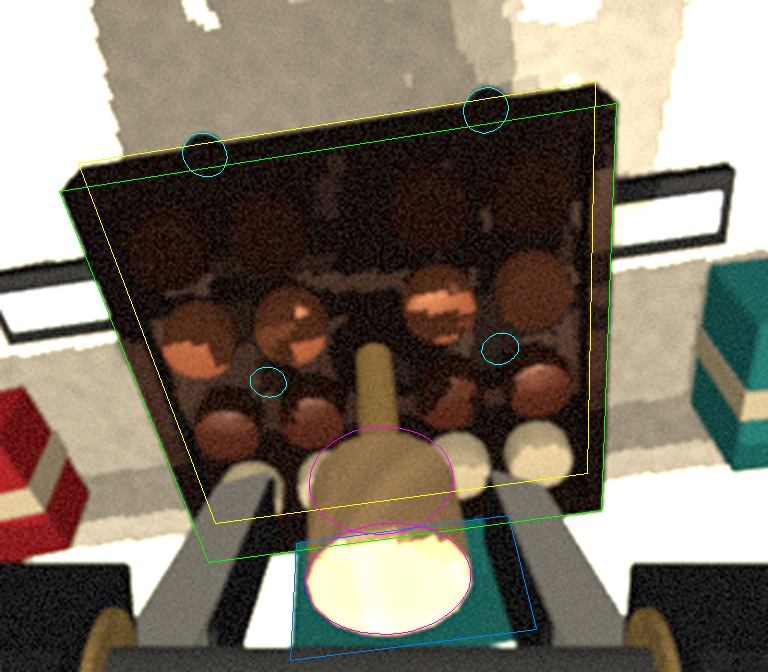

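Request:
send_rows(commands=[[[0, 0.0005, -0.01], 0], [[0, 0.001, -0.025], 0], [[0, 0.001, -0.045], 0], [[0, 0.001, -0.07], 0], [[0.01, 0.001, -0.1], 0], [[0.03, 0.001, -0.12], 0], [[0.06, 0.001, -0.13], 0], [[0.08, 0.001, -0.13], 0]])

```text
clock: 36.67
eef_pos: [407.8, 67.9, 212.0]
eef_rot: [3.091, 0.408, 2.896]
wrist_force: [0.1, 0.4, -0.3]
finger_gap: 49.6
```

Run:
```python
from fitp import *
s,_=st()
np.save("s22.npy",np.r_[s["eef_pos"],s["eef_rot"]])
a=manip.camera("wrist");cv2.imwrite("pics/w22.png",a[:,:,::-1]);a=np.clip(a.astype(float)*1.6,0,255).astype(np.uint8)
crop("",'w22c.png',120,0,520,270,1.95,a)
crop("side",'s22.png',200,120,420,300,3.6)
```

```text
t 36.67 tcp [407.8  67.9 212. ] D [-116.8   17.4  212. ] gap 49.6 F [ 0.1  0.4 -0.3]
tool x,y,z in D (cols)
 [[-0.907  0.134  0.4  ]
 [ 0.141  0.99  -0.011]
 [-0.397  0.047 -0.917]]  lean deg x,y: [23.6 -0.7] q [ 0.14 -0.25  2.13 -0.13  0.88 -1.13]
```

View pics/w22c.png

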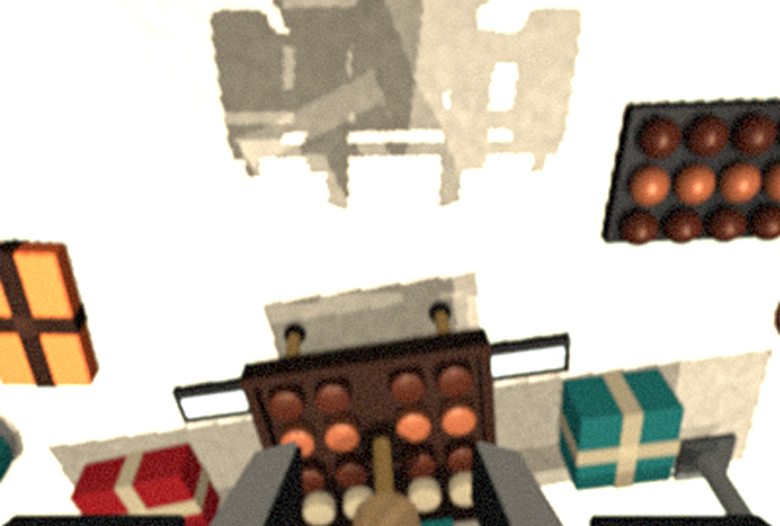

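View pics/s22.png

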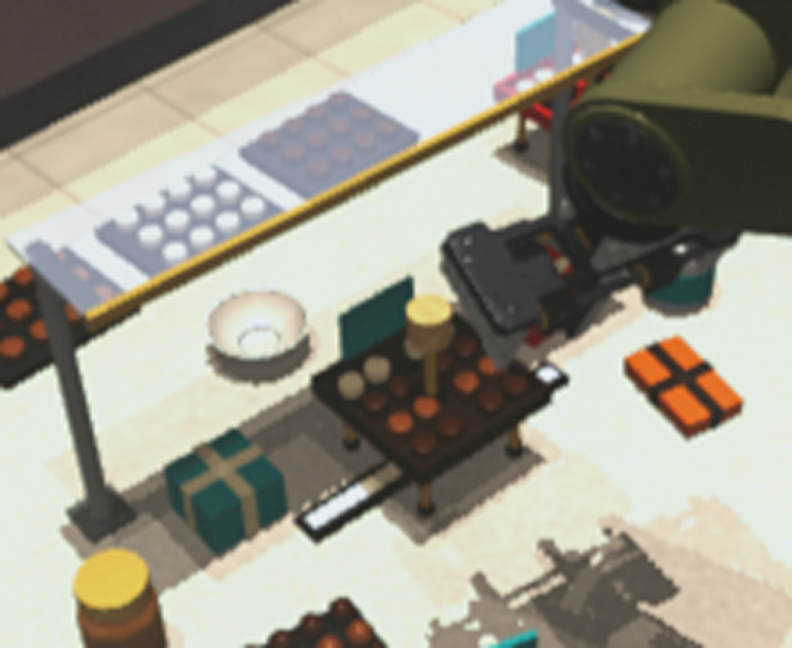

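```bash
cat > f22.py <<'E'
from fitp import *
q=np.load("s22.npy");s={"eef_pos":q[:3],"eef_rot":q[3:]}
S=lambda u,v:(200+u/3.6,120+v/3.6)
w=lambda u,v:(120+u/1.95,v/1.95)
obs=[("wrist",w(439,314),(-45,45,7)),("wrist",w(295,336),(-45,-45,7)),("wrist",w(245,368),(-65,-65,78)),("wrist",w(488,333),(-65,65,78)),
("side",S(351,437),(45,45,7)),("side",S(426,506),(-45,45,7)),("side",S(515,447),(-45,-45,7)),("side",S(314,378),(65,65,78)),("side",S(430,310),(0,0,152)),("side",S(341,318),(62.5,35,122)),("side",S(413,276),(62.5,-35,122))]
fit(obs[:4],s,(0,0,0,.1),flat=True)
fit(obs[4:],s,(0,0,0,.1),flat=True)
fit(obs,s,(0,0,0,.1))
L=[W2D(ray("wrist",*w(u,v),8,s)) for u,v in [(176,392),(183,420),(568,335),(567,369)]];print(np.round(L,1),np.mean(L,0))
L=[W2D(ray("side",*S(*p),8)) for p in [(297,518),(315,540),(550,364),(567,378)]];print(np.round(L,1),np.mean(L,0))
E
python3 f22.py
```

```text
res [[0.2, -4.1], [0.2, -1.7], [-3.4, 6.8], [0.8, 1.4]]
pos D [0.8 8.5 0. ] yaw 2.9 axis [0. 0. 1.] knob [  0.8   8.5 137. ]
(45, 45) [43.4 55.7  0. ]
(45, -45) [ 48.  -34.2   0. ]
(-45, 45) [-46.5  51.1   0. ]
(-45, -45) [-41.9 -38.8   0. ]
res [[0.5, 1.4], [0.4, 0.5], [0.2, 0.6], [-1.0, -0.7], [0.0, -0.8], [-0.1, -0.5], [-0.1, -0.2]]
pos D [-2.8  5.9  0. ] yaw 0.6 axis [0. 0. 1.] knob [ -2.8   5.9 137. ]
(45, 45) [41.8 51.4  0. ]
(45, -45) [ 42.7 -38.6   0. ]
(-45, 45) [-48.2  50.5   0. ]
(-45, -45) [-47.3 -39.5   0. ]
res [[-1.0, -1.1], [-0.2, -1.8], [-2.1, 0.3], [0.7, -0.2], [-1.0, -0.6], [-1.7, -0.0], [-1.7, 0.1], [-1.8, -1.8], [-0.2, 0.7], [-0.5, -0.8], [-0.2, -0.8]]
pos D [ 6.8  4.3 -3. ] yaw -0.3 axis [-0.072  0.024  0.997] knob [ -3.    7.5 133.6]
(45, 45) [52.  49.  -0.8]
(45, -45) [ 51.3 -41.    1.3]
(-45, 45) [-37.7  49.6  -7.2]
(-45, -45) [-38.4 -40.4  -5.2]
[[ -10.6 -124.7    8. ]
 [  13.  -127.7    8. ]
 [ -13.1  130.     8. ]
 [  13.6  130.3    8. ]] [0.74202123 1.98342617 8.        ]
[[   7.2  130.7    8. ]
 [ -18.5  133.3    8. ]
 [   3.7 -124.1    8. ]
 [ -17.4 -123.2    8. ]] [-6.2342878   4.17902065  8.        ]
```

```bash
python3 -c "
from cell import manip
print(manip.sign_off())"
```

```text
the job is handed in; nothing more can be done
None
```

The praline stand now straddles the light bar with two feet on the counter on each side, level and free of the gripper. The card faces straight out, and I handed the job in at about 37 s of the 43 s allowed.

**How it was done:** The move rows only allow a turn about the tool's own axis. I got the lean of about 23° by repeatedly commanding poses just beyond reach, since the arm keeps the small tilt this leaves. I then pinched the knob several times, pulled the stand back level and turned it in short strokes, looking again between strokes.

**Final position:** From the last wrist and side pictures, compared with the bar in the same pictures:

| Measure | Value |
|---|---|
| Across the bar | 2–3 mm towards the customers |
| Along the bar | about 2–3 mm to the left of the middle |
| Turn | about 0.5° |

All pralines are in the tray. The shelf and the goods in view look undisturbed in the last side picture.

**What went wrong or disagreed:**
- One grip squeezed the knob out, and the stand slipped back to its starting angle.
- One stroke pressed down on the stand with about 34 N at the wrist.
- In one stroke the wrist force read −7.6 N, more than the stand's weight, so it was probably lifted off the counter for a moment; I lowered it straight away.
- The last wrist-only fit gave a turn of 2.9°, but with misfits of up to 7 pixels. The side view and the closer wrist view just before gave about 0.5°.
- A last fit that let the stand lean came out about 4° off level, with feet below the counter. I discounted it because the flat fit to the side view matched to within about 1.5 pixels.

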